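# Pour counted fuses into the storage jar and screw it shut

## Robot

A 7-joint arm with a two-finger parallel gripper is mounted at the origin on the work surface. World frame = base frame: x ahead of the robot, y to its left, z up, the work surface at z = 0. Lengths are in m, angles in rad, forces in N, time in s.
With the tool pointing down it reaches from about 0.4 to 0.875 m from the base axis. Payload 19.3 kg.
Tool frame: the origin (TCP) lies between the finger pads; the fingertips stand 19 mm ahead of it and the grasp point (between the pads) is the TCP; z points along the fingers, y is the direction in which the jaws open and shut (so a half turn about z gives the same grasp; the last joint's range is limited). The gripper opens to 85 mm and grips with 20 to 120 N. Pads are 22 mm wide; open, the fingers measure 114 mm over their backs; the gripper's body (76 mm by 85 mm) begins 54 mm behind the grasp point. The pads swing forward as they close: fully open they stand 13 mm farther back than shut.
Start: joints at [-1.287, 0.521, -0.036, 1.599, 0.021, 1.021, -0.113], TCP at [0.217, 0.586, 0.25] pointing down, gripper open.
Joint ranges: [-2.91, 2.91], [-0.3, 2.13], [-1.5, 1.42], [0.17, 2.43], [-1.26, 4.41], [0.16, 1.93], [-2.52, 2.52]. Speed limits (rad/s): [1.89, 1.89, 2.39, 2.39, 3.01, 3.01, 3.01].

## Interface

Orientations are given as [roll, pitch, yaw] about the fixed x, y, z axes, in that order (R = Rz(yaw) Ry(pitch) Rx(roll)).
In Python, from workcell import status, imaging, bot gives the robot as it stands.
- The arm moves only by the shell command python3 -m handwheel 'ROWS' [FORCE]. ROWS is JSON, a list of rows, each an object with "offset": the shift along the tool's x, y, z in mm, a list of three; "rot": the turn, a rotation vector about the tool's x, y, z in degrees, a list of three; "claw": the opening, from -1 (shut) to 1 (fully open). A call has 1 to 12 rows; each row shifts and turns the commanded pose from where the row before left it, along the tool's axes as they then stand; what a row does not reach is not made up. A row lasts 1/10 s, in which the tool goes at most 50 mm and 8.59 degrees, less where a joint would pass 70% of its speed; a pose out of reach is approached as far as the arm can. A call is refused whole if a number of a shift passes 50 or a number of a turn 8.59, either way. A call with a gripper value outside its range is refused whole. The fingers move at their own pace and stop on an object; FORCE is the grip in N (left out, the last holds). Time passes only in rows, so rows that do not move let the fingers close. It gives the time, the measured TCP pose, the force and the opening at its end, in the units of the state.
- status.observe(): the state, without advancing time (a new reading comes with each control period).
- imaging.grab_frame(name): name is "scene" or "top" or "wrist"; returns a dict with "color" (480x640x3 uint8, red, green, blue), "range_z" (480x640 float32, m along the optical axis (not along the pixel's ray), 0 where there is no reading), "fx", "fy", "cx", "cy" (pixels), "distortion" ([k1, k2, p1, p2, k3] as OpenCV has them; the pictures are not rectified), "camera_from_world" (4x4, takes a point from world to camera coordinates). Camera axes: x right, y down, z forward; pixel columns grow to the right and rows downward; lengths in m; the calibration is good to about 2 mm. A picture is of the moment at which its call begins.
- bot.job_done(): hands the job in, once; it reports no verdict.
Trained networks look in the newest picture that a camera, given by its name, has taken for a name from the list of things; names that differ only in an ending like _2 or _b are one class to them, and where a whole thing is asked for, a point or a joint stands for the part that bears it (a point fixed in the world has none). Each returns a list of dicts, best first, with "conf" (0 to 1); they miss things now and then, are a little off and sometimes report something else, mostly with a low value. They report only what shows in the picture. A call takes as long as a camera call. They do not tell look-alikes from the thing itself.
- imaging.regions_of(thing, camera): "region" (480x640 bool, what is visible of it) and "box" ([centre column, centre row, width, height] in pixels, round what is visible of it).
- imaging.mark_of(thing, camera): "uv" ([column, row] in pixels: a listed point, or the origin of a listed thing).
The state is a dict: "clock": time; "qpos": joint angles; "qd": joint speeds; "joint_efforts": joint torques, N m; "position": TCP position; "tool_rot": TCP orientation; "force": force on the tool from outside, world axes, zero at the start; "moment": the same for the moment, N m; "grip_width": finger opening in m.
Only numpy, scipy, OpenCV 4.12 (cv2) and the standard library are available. Lean on these libraries where they do the work, as an engineer would, in place of code of your own. Each camera call takes 0.05 s, during which the arm holds its last target.

## Task

The six glass fuses counted out in the spouted steel jug on the scale belong in the open clear jar. Lift the jug, keep it upright while you turn it so that the spout faces the jar, pour all six fuses in without spilling any, and stand the jug back upright on the scale's plate. Then fold the jar's hinged cap down over the mouth and screw it clockwise to its stop; leave the carton, the small closed jar and the screwdriver where they are.

Things in the scene. Friction and masses are not known exactly. Their poses are not given: they have to be found in the camera images.
- scale: bench counting scale, white housing 285 x 225 mm with a grey keypad console on its -x side (towards the robot) and a flat grey weighing plate 180 (x) x 210 (y) mm, top of the plate 60 mm above the bench. Does not move or slide. Origin on the bench under the middle of the plate, z up.
- scale_plate (a point): middle of the top face of the scale's plate (60 mm above the bench)
- jug_mid (a point): loose open steel jug, 0.28 kg, 75 mm high, base 84 mm and rim 110 mm across. Point on the base's axis, 37.5 mm above the underside; z up, x to the spout, handle at -x. The spout's front wall is a plane sloping 44 mm wide from the base's flat front edge (x = 36 mm) to the lip (x = 98 mm): tipped forward it is level at about 50 degrees, and the slippery fuses (friction 0.3) have run out by about 78.
- jug_lip (a point): middle of the jug's pouring lip, a straight edge 46 mm wide: 98 mm ahead of the jug's axis (+x) at rim height (75 mm above its underside). Axes as jug_mid.
- jug_grip (a point): middle of the upright bar of the jug's black loop handle: 95 mm behind the axis (-x), 42 mm above the underside. The bar is flat-sided, 14 mm thick (jug y), 20 mm deep (jug x), 52 mm tall, 30 mm clear of the wall; pinch it across its 14 mm. Axes as jug_mid.
- fuse0_mid (a point): loose glass cartridge fuse with steel end caps, 10 mm diameter, 38 mm long, 12 g; this point is its middle, y along its length. Lies on the floor of the jug (4 mm thick) at the start, and all six fuses are alike.
- fuse1_mid (a point): loose glass cartridge fuse with steel end caps, 10 mm diameter, 38 mm long, 12 g; this point is its middle, y along its length. Lies on the floor of the jug (4 mm thick) at the start, and all six fuses are alike.
- fuse2_mid (a point): loose glass cartridge fuse with steel end caps, 10 mm diameter, 38 mm long, 12 g; this point is its middle, y along its length. Lies on the floor of the jug (4 mm thick) at the start, and all six fuses are alike.
- fuse3_mid (a point): loose glass cartridge fuse with steel end caps, 10 mm diameter, 38 mm long, 12 g; this point is its middle, y along its length. Lies on the floor of the jug (4 mm thick) at the start, and all six fuses are alike.
- fuse4_mid (a point): loose glass cartridge fuse with steel end caps, 10 mm diameter, 38 mm long, 12 g; this point is its middle, y along its length. Lies on the floor of the jug (4 mm thick) at the start, and all six fuses are alike.
- fuse5_mid (a point): loose glass cartridge fuse with steel end caps, 10 mm diameter, 38 mm long, 12 g; this point is its middle, y along its length. Lies on the floor of the jug (4 mm thick) at the start, and all six fuses are alike.
- jar: clear storage jar, 106 mm outside diameter, held in a steel cup that is screwed to the bench, so it cannot move. Origin on the bench on the jar's axis; z up; the hinge of its cap is on the -x side (roughly towards the robot).
- jar_mouth (a point): middle of the jar's open mouth, 100 mm above the bench; the mouth is 93 mm wide inside and the jar's floor is 9 mm above the bench. Axes as the jar.
- cap_pin (a point): hinge pin of the cap: 62 mm from the jar's axis on the jar's -x side, 96 mm above the bench, lying along the jar's y. Axes as the jar.
- cap_hinge (a joint): angle of the cap's hinge in rad: 0 = flat on the mouth, 1.57 = standing on edge above the pin, 1.95 = its stop, leaning back to the jar's -x side (towards the robot). Starts open at 1.65 to 1.85. The stiff pin holds it wherever it is above about 1.2; pushed forward from behind (about 1 N) to below that, it drops shut by itself, slowed, in about a second.
- cap_twist (a joint): turn of the cap in its swivel ring in rad: 0 = thread not engaged, grows when turned clockwise as seen from above the closed cap, 1.3 = tight against the stop. Stiff (about 0.08 N m), stays where it is left. Starts between 0 and 0.2; it is to be turned only once the cap is down.
- cap_bar (a point): middle of the straight grip bar on the cap's outside: 66 mm long, 14 thick, 24 high, on a flat round cap 107 mm across whose middle is 62 mm from the pin. With the cap closed its top is 108 mm and the bar's top 132 mm above the bench. x along the bar, y across its thickness, z outwards from the cap (up when closed).
- carton_mid (a point): bystander: open yellow carton packed with upright fuses, 150 x 110 x 46 mm, 0.9 kg; this point is its middle. Leave it alone.
- tin_mid (a point): bystander: small closed jar with a steel lid, 56 mm across, 70 mm high; this point is its middle. Leave it alone.
- driver_mid (a point): bystander: screwdriver with a black handle lying on the bench; this point is at its grip. Leave it alone.
Things that resemble listed ones, but are neither listed nor needed, are in the scene too. Of the things shaped like the part that bears jug_mid, the bare steel one is meant.

How it is judged:
On the way, in this order (a step that is already met when the one before it is completed fails the run):
1. the jug is lifted off the scale and held upright (within 23 degrees) with its spout facing the jar (z of jug_mid in the frame of scale_plate above 0.055 m and angle between jug_mid's own z axis and vertical below 0.4 rad and x of jar_mouth in the frame of jug_mid above 0.06 m and y of jar_mouth in the frame of jug_mid between -0.05 and 0.05 m), for 0.1 s.
2. the jug is tipped forward with its lip over the jar's mouth (angle between jug_mid's own z axis and vertical above 0.7 rad and horizontal distance between jug_lip and jar_mouth below 0.07 m and z of jug_lip in the frame of jar_mouth above -0.03 m), for 0.1 s.
3. all six fuses are inside the jar (horizontal distance between each of fuse0_mid, fuse1_mid, fuse2_mid, fuse3_mid, fuse4_mid, fuse5_mid and jar_mouth below 0.052 m and z of fuse0_mid in the frame of jar between 0.005 and 0.085 m and z of fuse1_mid in the frame of jar between 0.005 and 0.085 m and z of fuse2_mid in the frame of jar between 0.005 and 0.085 m and z of fuse3_mid in the frame of jar between 0.005 and 0.085 m and z of fuse4_mid in the frame of jar between 0.005 and 0.085 m and z of fuse5_mid in the frame of jar between 0.005 and 0.085 m), for 0.2 s.
4. the jug stands upright on the scale's plate again (horizontal distance between jug_mid and scale_plate below 0.07 m and z of jug_mid in the frame of scale_plate between 0.033 and 0.042 m and angle between jug_mid's own z axis and vertical below 0.08 rad), for 0.2 s.
5. the cap is folded down on the mouth (value of joint cap_hinge below 0.06 rad), for 0.2 s.
6. the cap is screwed clockwise to its stop (value of joint cap_hinge below 0.06 rad and value of joint cap_twist above 1.15 rad), for 0.2 s.
At the end, for the whole second after the job is handed in: all six fuses lie inside the jar (middle below 85 mm), the jug stands upright (within 4.5 degrees) on the scale's plate with its axis within 70 mm of the plate's middle, the cap is down (hinge under 0.06 rad) and turned clockwise past 1.15 rad of its 1.3 (all of step 3 and all of step 4 and all of step 6); the robot touches nothing.
It fails at once if a fuse is spilled beside the jar ((horizontal distance between fuse0_mid and jar_mouth above 0.075 m and height (world z) of fuse0_mid below 0.09 m and distance between fuse0_mid and jug_mid above 0.12 m) or (horizontal distance between fuse1_mid and jar_mouth above 0.075 m and height (world z) of fuse1_mid below 0.09 m and distance between fuse1_mid and jug_mid above 0.12 m) or (horizontal distance between fuse2_mid and jar_mouth above 0.075 m and height (world z) of fuse2_mid below 0.09 m and distance between fuse2_mid and jug_mid above 0.12 m) or (horizontal distance between fuse3_mid and jar_mouth above 0.075 m and height (world z) of fuse3_mid below 0.09 m and distance between fuse3_mid and jug_mid above 0.12 m) or (horizontal distance between fuse4_mid and jar_mouth above 0.075 m and height (world z) of fuse4_mid below 0.09 m and distance between fuse4_mid and jug_mid above 0.12 m) or (horizontal distance between fuse5_mid and jar_mouth above 0.075 m and height (world z) of fuse5_mid below 0.09 m and distance between fuse5_mid and jug_mid above 0.12 m)).
It fails at once if the loaded jug is tipped over 35 degrees away from the jar (angle between jug_mid's own z axis and vertical above 0.61 rad and horizontal distance between jug_lip and jar_mouth above 0.15 m and horizontal distance between fuse0_mid and jar_mouth above 0.075 m).
It fails at once if a bystander (carton, small jar, screwdriver) is shifted by more than 30 mm (distance of any of carton_mid, tin_mid, driver_mid from where it was at the start of the episode above 0.03 m).
It also fails if it takes over 72 s, if anything falls off the work surface, if the arm or the gripper's body presses on something with over 40 N, if the wrist force passes 120 N, or if a joint passes its speed limit or range.

## Working session

There is one attempt and no reset: what is moved stays moved. The work goes in short steps, Python scripts to look and compute and a shell command to move; the robot and the scene stay as the last step left them, time stands still between calls to the robot, and variables do not carry over. Pictures are saved under pics/ and viewed, and the job is handed in when it is done.

```bash
ls; mkdir -p pics; python3 - <<'E'
from workcell import status, imaging, bot
import cv2
print(status.observe())
for n in ["scene","top","wrist"]:
    f=imaging.grab_frame(n)
    cv2.imwrite(f"pics/a_{n}.png",f["color"][:,:,::-1])
    print(n,f["fx"],f["fy"],f["cx"],f["cy"],f["distortion"],f["camera_from_world"])
E
```

```text
pics
{'clock': 0.0, 'qpos': array([-1.28718906,  0.52203499, -0.03631589,  1.59996171,  0.02120294,
        1.02110815, -0.112805  ]), 'qd': array([ 5.11623290e-04,  4.58450687e-06, -3.97245528e-04,  2.65000124e-04,
       -1.16912121e-03, -4.51150725e-04, -3.56109944e-04]), 'joint_efforts': array([ 3.88182934e-04, -9.27107191e+01,  1.97978765e+00, -3.69913638e+01,
        1.77987374e-02,  8.39170563e-03,  7.54030822e-06]), 'position': array([0.21648031, 0.58599354, 0.24972936]), 'tool_rot': array([-3.14046894e+00,  8.79148513e-05,  2.78776118e+00]), 'force': array([ 0.20036582,  0.06100939, -0.16851071]), 'moment': array([-0.00415726,  0.00207661, -0.05476603]), 'grip_width': 0.08540910029445069}
scene 468.15710549598043 468.15710549598043 327.7010293918272 232.7497109811381 [-0.02114893  0.          0.          0.          0.        ] [[-0.1297903   0.99133486  0.0202404   0.04365792]
 [ 0.60376497  0.09520722 -0.79145653 -0.2209043 ]
 [-0.78652548 -0.09050293 -0.61089024  1.76204146]
 [ 0.          0.          0.          1.        ]]
top 566.7843966173389 566.7843966173389 319.7135750543736 235.61321339532546 [0.02546884 0.         0.         0.         0.        ] [[ 0.02947309 -0.99956459  0.00140044 -0.01117997]
 [-0.98597116 -0.0293025  -0.16432356  0.51538828]
 [ 0.16429305  0.00346233 -0.9864055   1.31963993]
 [ 0.          0.          0.          1.        ]]
wrist 331.76107068834693 331.76107068834693 324.63063449226706 242.28955852390533 [-0.02804125  0.          0.          0.          0.        ] [[ 0.3475164   0.93767228 -0.00174711 -0.62384611]
 [ 0.88810149 -0.32854572  0.32145521 -0.04352901]
 [ 0.30084564 -0.11326256 -0.94692317  0.38158348]
 [ 0.          0.          0.          1.        ]]
```

View pics/a_scene.png

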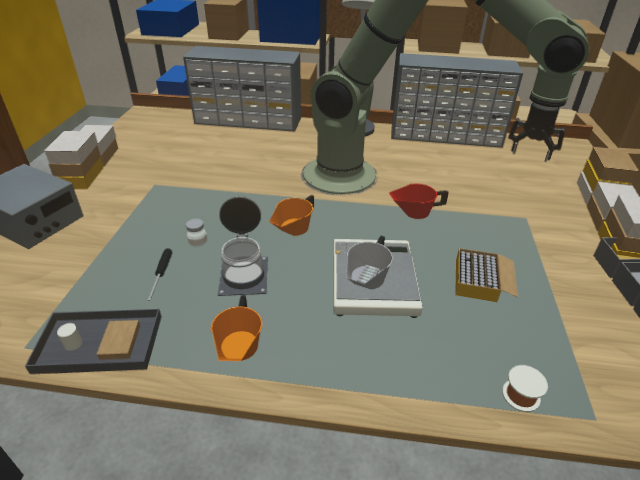

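View pics/a_top.png

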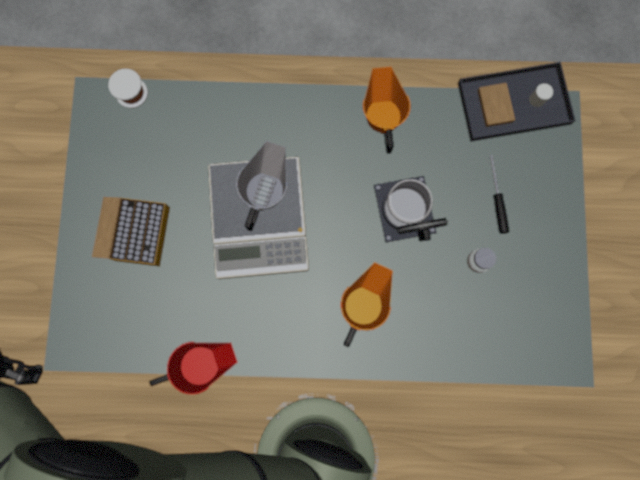

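Scene camera: the bare steel jug stands on the scale at (370,262). Its look-alikes are orange jugs at (237,330) and (293,215) and a red one at (417,200). The top camera shows the same four: steel (263,185), orange (387,100) and (366,305), red (200,365). I choose the steel one with six fuses on the scale. The open jar is at (408,203) in top. Next I measure.

```bash
cat > h.py <<'E'
from workcell import status, imaging, bot
import numpy as np, cv2
from scipy.spatial.transform import Rotation as R
def K(f): return np.array([[f["fx"],0,f["cx"]],[0,f["fy"],f["cy"]],[0,0,1.]])
def rays(f,uv):
    p=cv2.undistortPoints(np.array(uv,float).reshape(-1,1,2),K(f),np.array(f["distortion"])).reshape(-1,2)
    return np.c_[p,np.ones(len(p))]
def wpt(f,pc):
    T=np.linalg.inv(f["camera_from_world"]); return pc@T[:3,:3].T+T[:3,3]
def at_z(f,uv,z):
    T=np.linalg.inv(f["camera_from_world"]); d=rays(f,uv)@T[:3,:3].T; o=T[:3,3]
    return o+d*((z-o[2])/d[:,2])[:,None]
def cloud(f,mask):
    v,u=np.nonzero(mask&(f["range_z"]>0)); 
    r=rays(f,np.c_[u,v])*f["range_z"][v,u][:,None]
    return wpt(f,r)
def proj(f,P):
    T=np.array(f["camera_from_world"]); P=np.atleast_2d(P)
    rv=cv2.Rodrigues(T[:3,:3])[0]
    return cv2.projectPoints(P.astype(float),rv,T[:3,3],K(f),np.array(f["distortion"]))[0].reshape(-1,2)
E
python3 - <<'E'
from h import *
np.set_printoptions(precision=3,suppress=True)
Z={"jug_mid":.0975,"jug_lip":.135,"jug_grip":.102,"scale_plate":.06,"jar_mouth":.1,"cap_pin":.096,"cap_bar":.15,"carton_mid":.023,"tin_mid":.035,"driver_mid":.015,"scale":0,"jar":0}
for n in ["scene","top"]:
    f=imaging.grab_frame(n)
    im=f["color"][:,:,::-1].copy()
    for k,z in Z.items():
        for r in imaging.mark_of(k,n)[:4]:
            print(n,k,round(r["conf"],2),np.array(r["uv"]).round(1),at_z(f,[r["uv"]],z)[0])
    x0,x1,y0,y1=(180,460,180,320) if n=="scene" else (190,470,120,290)
    cv2.imwrite(f"pics/c_{n}.png",cv2.resize(im[y0:y1,x0:x1],None,fx=2.8,fy=2.8,interpolation=cv2.INTER_CUBIC))
E
```

```text
scene jug_mid 0.9 [413.  203.3] [0.303 0.259 0.098]
scene jug_mid 0.84 [239.8 337.7] [ 0.89  -0.122  0.098]
scene jug_mid 0.81 [295.2 217.8] [ 0.435 -0.085  0.098]
scene jug_mid 0.76 [369.7 268.3] [0.622 0.144 0.098]
scene jug_lip 0.95 [271.8 222.9] [ 0.519 -0.133  0.135]
scene jug_lip 0.93 [389.9 197. ] [0.337 0.185 0.135]
scene jug_lip 0.7 [229.2 360.3] [ 0.978 -0.115  0.135]
scene jug_lip 0.6 [367.3 267.1] [0.661 0.138 0.135]
scene jug_grip 0.92 [444.  196.6] [0.256 0.355 0.102]
scene jug_grip 0.91 [245.9 307. ] [ 0.804 -0.131  0.102]
scene jug_grip 0.74 [383.9 243.3] [0.519 0.176 0.102]
scene jug_grip 0.71 [311.5 200.6] [ 0.345 -0.051  0.102]
scene scale_plate 0.97 [376.6 271.9] [0.591 0.163 0.06 ]
scene jar_mouth 0.57 [236.9 249.6] [ 0.604 -0.211  0.1  ]
scene cap_pin 0.7 [243.2 235.1] [ 0.536 -0.213  0.096]
scene cap_pin 0.55 [360.8 282.5] [0.676 0.125 0.096]
scene cap_pin 0.26 [374.5 289.1] [0.694 0.16  0.096]
scene cap_pin 0.2 [366.5 275.3] [0.648 0.138 0.096]
scene cap_bar 0.86 [238.5 207.7] [ 0.483 -0.236  0.15 ]
scene cap_bar 0.49 [375.3 268.8] [0.681 0.157 0.15 ]
scene ca
[... 948 characters left out ...]
.102]
top scale_plate 0.84 [256.5 194.9] [0.607 0.159 0.06 ]
top jar_mouth 0.96 [411.8 199.1] [ 0.598 -0.208  0.1  ]
top jar_mouth 0.52 [419.1 226.2] [ 0.535 -0.225  0.1  ]
top cap_pin 0.85 [420.2 225.3] [ 0.538 -0.228  0.096]
top cap_pin 0.62 [249.  225.9] [0.525 0.168 0.096]
top cap_bar 0.57 [423.6 236.1] [ 0.503 -0.226  0.15 ]
top carton_mid 0.76 [143.1 230.8] [0.518 0.434 0.023]
top carton_mid 0.26 [265.8 186.6] [0.638 0.141 0.023]
top tin_mid 0.67 [265.3 185.9] [0.636 0.141 0.035]
top tin_mid 0.59 [482.9 259.6] [ 0.47  -0.388  0.035]
top driver_mid 0.92 [494.6 195.8] [ 0.633 -0.426  0.015]
top scale 0.74 [257.3 199. ] [0.611 0.163 0.   ]
top jar 0.65 [406.  209.3] [ 0.596 -0.209  0.   ]
```

View pics/c_scene.png

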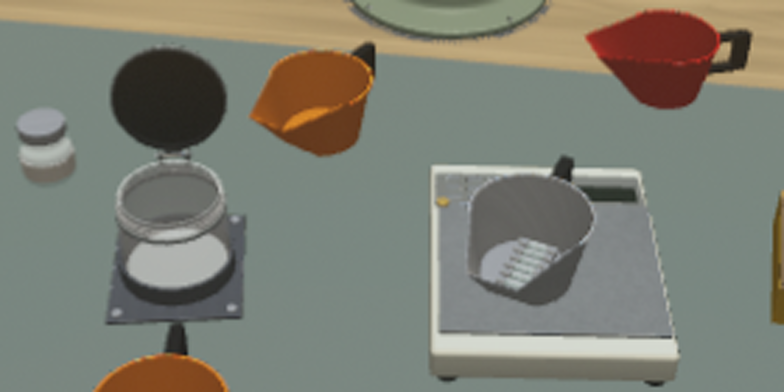

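View pics/c_top.png

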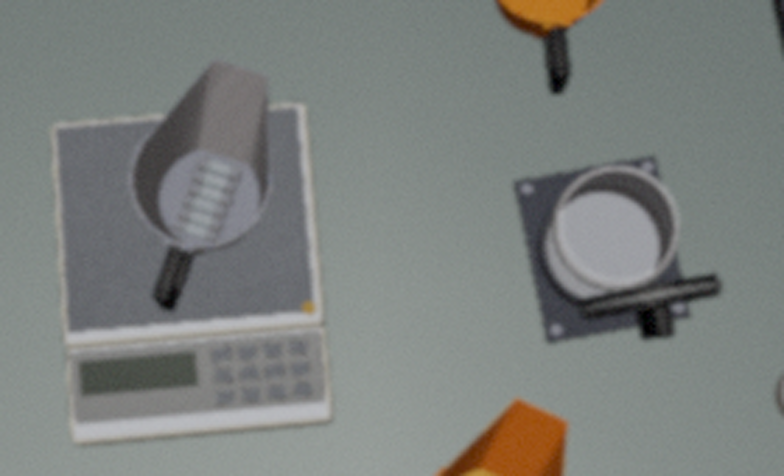

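```bash
python3 - <<'E'
from h import *
np.set_printoptions(precision=3,suppress=True)
for n in ["top","scene"]:
    f=imaging.grab_frame(n)
    im=f["color"].astype(int); dark=im.max(2)<75
    m=np.zeros(dark.shape,bool)
    if n=="top": m[205:235,240:262]=1
    else: m[232:252,374:392]=1
    P=cloud(f,dark&m); P=P[(P[:,2]>.075)&(P[:,2]<.2)]
    print(n,"handle",len(P),P.min(0),P.max(0),P[P[:,2]>P[:,2].max()-.01].mean(0))
    Q=P[P[:,2]>.115]
    if len(Q)>5:
        c=Q[:,:2].mean(0); w,V=np.linalg.eigh(np.cov((Q[:,:2]-c).T)); print(c,w**.5,V[:,1])
    # rim of jug
    m=np.zeros(dark.shape,bool)
    if n=="top": m[135:225,230:295]=1
    else: m[235:295,340:400]=1
    P=cloud(f,m); Q=P[(P[:,2]>.128)&(P[:,2]<.14)]; print("rim",len(Q),Q.min(0),Q.max(0))
    # jar rim / cap
    m=np.zeros(dark.shape,bool)
    if n=="top": m[170:245,380:450]=1
    else: m[190:260,215:265]=1
    P=cloud(f,m)
    Q=P[(P[:,2]>.092)&(P[:,2]<.106)]; print("jarrim",len(Q),Q.mean(0),Q.min(0),Q.max(0))
    Q=P[(P[:,2]>.115)]; print("cap",len(Q),Q.mean(0),Q.min(0),Q.max(0))
    if len(Q)>20:
        c=Q.mean(0);w,V=np.linalg.eigh(np.cov((Q-c).T)); print(w**.5,V.T)
    # plate
    m=np.zeros(dark.shape,bool)
    if n=="top": m[150:250,200:312]=1
    else: m[235:315,325:425]=1
    P=cloud(f,m); Q=P[abs(P[:,2]-.06)<.006]
    r=cv2.minAreaRect(Q[:,:2].astype(np.float32)); print("plate",len(Q),Q[:,2].mean(),r)
E
```

```text
top handle 192 [0.515 0.144 0.078] [0.566 0.174 0.137] [0.537 0.163 0.13 ]
[0.536 0.163] [0.004 0.013] [-0.963  0.269]
rim 431 [0.522 0.083 0.128] [0.717 0.198 0.14 ]
jarrim 263 [ 0.596 -0.204  0.1  ] [ 0.546 -0.252  0.092] [ 0.647 -0.154  0.106]
cap 556 [ 0.514 -0.214  0.194] [ 0.489 -0.272  0.125] [ 0.54  -0.164  0.218]
[0.009 0.019 0.027] [[ 0.968  0.106 -0.226]
 [-0.18  -0.333 -0.926]
 [-0.174  0.937 -0.303]]
plate 4236 0.06131739061143616 ((0.5993763208389282, 0.1612325757741928), (0.1840502768754959, 0.2114911824464798), 6.527364253997803)
scene handle 42 [0.519 0.159 0.103] [0.556 0.175 0.133] [0.537 0.166 0.128]
[0.536 0.167] [0.003 0.009] [-0.935  0.355]
rim 295 [0.523 0.082 0.128] [0.717 0.197 0.14 ]
jarrim 231 [ 0.581 -0.207  0.098] [ 0.53  -0.255  0.092] [ 0.645 -0.155  0.106]
cap 1163 [ 0.525 -0.22   0.162] [ 0.506 -0.275  0.115] [ 0.549 -0.165  0.216]
[0.004 0.027 0.029] [[ 0.971  0.208  0.115]
 [ 0.095  0.106 -0.99 ]
 [-0.218  0.972  0.083]]
plate 2513 0.060549911965070785 ((0.6007260084152222, 0.16132012009620667), (0.1871645599603653, 0.2103213667869568), 6.808718204498291)
```

```bash
cat >> h.py <<'E'
import json
def tool(yaw_deg,a_deg):
    """tool pose gripping with tool y = jug y(yaw), z pointing a deg below horizontal along jug x"""
    y=np.radians(yaw_deg); a=np.radians(a_deg)
    jx=np.array([np.cos(y),np.sin(y),0]); jy=np.array([-np.sin(y),np.cos(y),0]); up=np.array([0,0,1.])
    z=np.cos(a)*jx-np.sin(a)*up
    return np.c_[np.cross(jy,z),jy,z]
def cur():
    s=status.observe()
    try: open('log.txt','a').write(json.dumps([list(s['qpos']),list(s['position']),list(s['tool_rot'])])+"\n")
    except Exception: pass
    return np.array(s['position']),R.from_euler('xyz',s['tool_rot']).as_matrix(),s
def plan(p1,R1,n=None,vmax=35,wmax=7,p0=None,R0=None):
    if p0 is None: p0,R0,_=cur()
    p1=np.array(p1,float)
    rv=(R.from_matrix(R0.T@R1)).as_rotvec(degrees=True)
    if n is None: n=int(max(np.ceil(np.linalg.norm(p1-p0)*1000/vmax),np.ceil(np.linalg.norm(rv)/wmax),1))
    p,Rr=p0.copy(),R0.copy()
    print("dist mm",((p1-p0)*1000).round(1),"rot",rv.round(1),"rows",n)
    out=[]
    for i in range(1,n+1):
        pt=p0+(p1-p0)*i/n; Rt=R0@R.from_rotvec(rv*i/n,degrees=True).as_matrix()
        o=np.round(Rr.T@(pt-p)*1000,0 if n>1 else 1); r=np.round(R.from_matrix(Rr.T@Rt).as_rotvec(degrees=True),1)
        p=p+Rr@o/1000; Rr=Rr@R.from_rotvec(r,degrees=True).as_matrix()
        out.append((o.tolist(),r.tolist()))
    for o,r in out: print(o,r)
    return p,Rr
E
python3 - <<'E'
from h import *
p,Rr,s=cur()
plan([.42,.20,.25],tool(-16,90),n=12)
E
```

```text
dist mm [ 2.035e+02 -3.863e+02 -3.000e-01] rot [-0.  -0.  -4.3] rows 12
[-27.0, -24.0, 0.0] [-0.0, -0.0, -0.4]
[-27.0, -25.0, 0.0] [-0.0, -0.0, -0.3]
[-27.0, -24.0, 0.0] [-0.0, -0.0, -0.4]
[-26.0, -25.0, 0.0] [-0.0, -0.0, -0.3]
[-27.0, -25.0, 0.0] [-0.0, -0.0, -0.4]
[-26.0, -25.0, 0.0] [-0.0, -0.0, -0.3]
[-26.0, -26.0, 0.0] [-0.0, -0.0, -0.4]
[-26.0, -25.0, 0.0] [-0.0, -0.0, -0.3]
[-26.0, -26.0, 0.0] [-0.0, -0.0, -0.4]
[-26.0, -26.0, 0.0] [-0.0, -0.0, -0.4]
[-25.0, -26.0, 0.0] [-0.0, -0.0, -0.3]
[-25.0, -26.0, 0.0] [-0.0, -0.0, -0.4]
```

```bash
python3 -m handwheel '[{"offset":[-27,-24,0],"rot":[0,0,-0.4],"claw":1},{"offset":[-27,-25,0],"rot":[0,0,-0.3],"claw":1},{"offset":[-27,-24,0],"rot":[0,0,-0.4],"claw":1},{"offset":[-26,-25,0],"rot":[0,0,-0.3],"claw":1},{"offset":[-27,-25,0],"rot":[0,0,-0.4],"claw":1},{"offset":[-26,-25,0],"rot":[0,0,-0.3],"claw":1}]' 100; python3 -c "
from h import *
print(cur()[2]['qpos'].round(3))"
python3 -m handwheel '[{"offset":[-26,-26,0],"rot":[0,0,-0.4],"claw":1},{"offset":[-26,-25,0],"rot":[0,0,-0.3],"claw":1},{"offset":[-26,-26,0],"rot":[0,0,-0.4],"claw":1},{"offset":[-26,-26,0],"rot":[0,0,-0.4],"claw":1},{"offset":[-25,-26,0],"rot":[0,0,-0.3],"claw":1},{"offset":[-25,-26,0],"rot":[0,0,-0.4],"claw":1}]'; python3 -c "
from h import *
print(cur()[2]['qpos'].round(3)); p,Rr=plan([.43,.195,.2],tool(-16,40))
"
```

```text
clock: 2.15
position: [0.319, 0.3922, 0.2504]
tool_rot: [3.141, 0.0, 2.825]
force: [0.6, 0.1, -0.3]
grip_width: 0.0853
[-0.995  0.332 -0.014  1.91   0.006  0.899  0.243]
clock: 2.75
position: [0.42, 0.1985, 0.2505]
tool_rot: [3.141, 0.0, 2.863]
force: [0.8, -0.3, 0.8]
grip_width: 0.0854
[-0.629  0.267  0.073  2.01  -0.025  0.865  0.75 ]
dist mm [ 10.   -3.5 -50.5] rot [  0. -50.   0.] rows 8
[-1.0, -0.0, 6.0] [0.0, -6.2, 0.0]
[-1.0, -0.0, 7.0] [0.0, -6.3, 0.0]
[0.0, -0.0, 6.0] [0.0, -6.2, 0.0]
[1.0, -0.0, 7.0] [0.0, -6.3, 0.0]
[1.0, -0.0, 6.0] [0.0, -6.2, 0.0]
[3.0, -0.0, 6.0] [0.0, -6.3, 0.0]
[2.0, -1.0, 6.0] [0.0, -6.2, 0.0]
[4.0, 0.0, 5.0] [0.0, -6.3, 0.0]
```

```bash
python3 -m handwheel '[{"offset":[-1,0,6],"rot":[0,-6.2,0],"claw":1},{"offset":[-1,0,7],"rot":[0,-6.3,0],"claw":1},{"offset":[0,0,6],"rot":[0,-6.2,0],"claw":1},{"offset":[1,0,7],"rot":[0,-6.3,0],"claw":1},{"offset":[1,0,6],"rot":[0,-6.2,0],"claw":1}]'; python3 -c "
from h import *
p,Rr,s=cur();print(s['qpos'].round(3)); plan([.43,.195,.2],tool(-16,40))
"
```

```text
clock: 3.25
position: [0.4257, 0.1962, 0.2219]
tool_rot: [-3.135, 0.485, 2.861]
force: [0.4, 0.1, 0.2]
grip_width: 0.0854
[-1.093  0.24   0.284  2.294  0.786  0.531 -0.205]
dist mm [  4.3  -1.2 -21.9] rot [ -0.4 -22.2   0. ] rows 4
[2.0, 0.0, 5.0] [-0.1, -5.5, 0.0]
[2.0, 0.0, 6.0] [-0.1, -5.6, 0.0]
[2.0, 0.0, 5.0] [-0.1, -5.5, 0.0]
[3.0, 0.0, 4.0] [-0.1, -5.6, 0.0]
```

```bash
cat > fit.py <<'E'
from h import *
from scipy.optimize import least_squares
import itertools
D=[json.loads(l) for l in open('log.txt')]
D.append([[-1.28718906,.52203499,-.03631589,1.59996171,.02120294,1.02110815,-.112805],[0.21648031,0.58599354,0.24972936],[-3.14046894,8.79e-05,2.78776118]])
D=[D[i] for i in range(len(D)) if i==0 or D[i][0]!=D[i-1][0]]
def fk(q,x,s):
    b,d1,d3,d5,d7,e,e2,tw=x
    A=lambda ax,t:R.from_euler(ax,t).as_matrix()
    Rr=A('z',b+s[0]*q[0]); p=np.array([0,0,d1])
    Rr=Rr@A('y',q[1])@A('z',s[2]*q[2]); p=p+Rr@[e,0,d3]
    Rr=Rr@A('y',q[3])@A('z',s[4]*q[4]); p=p+Rr@[e2,0,d5]
    Rr=Rr@A('y',q[5])@A('z',s[6]*q[6]+tw); p=p+Rr@[0,0,d7]
    return p,Rr
def fit():
    best=None
    for s in itertools.product([1,-1],repeat=4):
        S=[s[0],1,s[1],1,s[2],1,s[3]]
        def res(x):
            o=[]
            for q,p,r in D:
                pp,RR=fk(q,x,S); o+=list((pp-p)*3); o+=list(R.from_matrix(RR.T@R.from_euler('xyz',r).as_matrix()).as_rotvec())
            return np.array(o)
        for b in (0,1.5,3,-1.5):
          for tw in (0,1.5,3,-1.5):
            r=least_squares(res,[b,.34,.4,.4,.25,0,0,tw])
            if best is None or r.cost<best[0]: best=(r.cost,S,r.x)
    return best
if __name__=="__main__":
    b=fit(); print(len(D),b)
    json.dump([b[1],list(b[2])],open('model.json','w'))
E
python3 fit.py
```

```text
5 (np.float64(0.002286602619085027), [-1, 1, -1, 1, -1, 1, -1], array([-0.10273853,  0.36461051,  0.53084073,  0.40646409,  0.37824086,
        0.00288594, -0.02067804,  1.47042733]))
```

```bash
python3 - <<'E'
from fit import *
np.set_printoptions(precision=4,suppress=True)
s,x=json.load(open('model.json'))
for q,p,r in D:
    pp,RR=fk(q,x,s); print((pp-p)*1000, R.from_matrix(RR.T@R.from_euler('xyz',r).as_matrix()).as_rotvec(degrees=True))
# orientation-only fit, angle offsets
for ss in itertools.product([1,-1],repeat=7):
    if ss[1]<0: continue
    def res(o):
        out=[]
        for q,p,r in D:
            a=np.array(ss)*q; RR=R.from_euler('z',o[0]+a[0])*R.from_euler('y',a[1]+o[2])*R.from_euler('z',a[2]+o[3])*R.from_euler('y',a[3]+o[4])*R.from_euler('z',a[4]+o[5])*R.from_euler('y',a[5]+o[6])*R.from_euler('z',a[6]+o[1])
            out+=list((RR.inv()*R.from_euler('xyz',r)).as_rotvec())
        return np.array(out)
    for b in (0,1.57,3.1,-1.57):
        r=least_squares(res,[0,b,0,0,0,0,0]); 
        if r.cost<3e-3: print(ss,r.cost,r.x)
E
```

```text
[ 4.3631 -2.531   0.2228] [ 0.0003 -0.0002 -0.1358]
[-4.826   5.7689  0.2683] [-0.0007  0.0013 -0.1358]
[-4.1375 10.7283 -0.4836] [-0.0019  0.0021 -0.1358]
[-0.2514 -0.737  -0.2299] [-2.7399 -0.1735  0.5431]
[ 4.3194 -2.5687  0.2224] [-0.0002 -0.0066 -0.1358]
(1, 1, 1, 1, 1, 1, 1) 0.001398463676503035 [-1.4017 -1.3862  0.3221  0.598   0.0853 -0.6015 -0.2273]
(1, 1, 1, 1, 1, 1, 1) 0.0013984636766558541 [-1.4017 -1.3862  0.3221  0.598   0.0853 -0.6015 -0.2273]
(1, 1, 1, 1, 1, 1, 1) 0.0013984636766153414 [-1.4017  4.897   0.3221  0.598   0.0853 -0.6015 -0.2273]
(1, 1, 1, 1, 1, 1, 1) 0.0013984636767644732 [-1.4017 -1.3862  0.3221  0.598   0.0853 -0.6015 -0.2273]
(1, 1, 1, 1, 1, -1, 1) 0.0013984636761786762 [-1.4017  1.7554  0.3221  0.598   0.0853 -3.7431  0.2273]
(1, 1, 1, 1, 1, -1, 1) 0.0013984636766096118 [-1.4017  1.7554  0.3221  0.598   0.0853  2.54    0.2273]
(1, 1, 1, 1, 1, -1, 1) 0.0013984636767094692 [-1.4017 -4.5278  0.3221  0.598   0.0853  2.54    0.2273]
(1, 1, 1, -1, 1, 1, 1) 0.0013984636769945522 [ 4.8815  4.897   0.3221 -2.5436 -0.0853  2.54   -0.2273]
(1, 1, 1, -1, 1, 1, 1
[... 6607 characters left out ...]
  1.5708 -0.      3.1416  0.     -3.1416  0.    ]
(-1, 1, -1, -1, -1, 1, -1) 1.0740906853887431e-16 [-6.2832  1.5708 -0.      3.1416  0.     -3.1416  0.    ]
(-1, 1, -1, -1, -1, 1, -1) 0.0002011459218691119 [-2.7834 -1.2939 -0.5227  3.1043 -1.6598 -3.0905 -1.1383]
(-1, 1, -1, -1, -1, -1, -1) 1.0749884098640855e-16 [-0.     -1.5708 -0.     -3.1416  0.     -0.     -0.    ]
(-1, 1, -1, -1, -1, -1, -1) 0.00020114592166361447 [-2.7834  1.8477 -0.5227  3.1043 -1.6597  0.0511  1.1383]
(-1, 1, -1, -1, -1, -1, -1) 1.1764804443039969e-16 [-0.      4.7124 -0.      3.1416  0.     -0.     -0.    ]
(-1, 1, -1, -1, -1, -1, -1) 1.0740907052611653e-16 [-0.     -1.5708 -0.     -3.1416  0.     -0.     -0.    ]
```

```bash
cat > kin.py <<'E'
from fit import D,R,np,json
from scipy.optimize import least_squares
SG=np.array([-1,1,-1,1,-1,1,-1]); AX='zyzyzyz'
def rots(q):
    o=[R.identity()]
    for i in range(7): o.append(o[-1]*R.from_euler(AX[i],SG[i]*q[i]))
    return [r.as_matrix() for r in o]
def solve_links():
    A=[];y=[]
    for q,p,r in D:
        Rs=rots(q); A.append(np.hstack([Rs[i] for i in (1,3,5,7)])); y+=list(p)   # links after joints 1,3,5,7 (z-y pairs merged)
    A=np.vstack(A); y=np.array(y)
    prior=np.array([0,0,.36,0,0,.53,0,0,.41,0,0,.38]); lam=3e-3
    A2=np.vstack([A,lam*np.eye(12)]); y2=np.r_[y,lam*prior]
    t=np.linalg.lstsq(A2,y2,rcond=None)[0]
    return t.reshape(4,3),(A@t-y)
T,res=solve_links()
FL=R.from_euler('z',np.pi/2).as_matrix()
def fk(q):
    Rs=rots(q); return sum(Rs[i]@T[k] for k,i in enumerate((1,3,5,7))), Rs[7]@FL
LO=np.array([-2.91,-.3,-1.5,.17,-1.26,.16,-2.52])+.02; HI=np.array([2.91,2.13,1.42,2.43,4.41,1.93,2.52])-.02
def ik(p,Rt,q0,reg=.02):
    def f(q):
        pp,RR=fk(q); return np.r_[(pp-p)*10,R.from_matrix(RR.T@Rt).as_rotvec()*3,reg*(q-q0)]
    r=least_squares(f,np.clip(q0,LO+1e-3,HI-1e-3),bounds=(LO,HI)); pp,RR=fk(r.x)
    return r.x,np.linalg.norm(pp-p)*1000,np.degrees(R.from_matrix(RR.T@Rt).magnitude())
if __name__=="__main__":
    np.set_printoptions(precision=4,suppress=True); print(T); print(abs(res).max()*1000)
E
python3 kin.py
```

```text
[[-0.0091 -0.0104  0.3168]
 [-0.0014 -0.0443  0.54  ]
 [-0.0102 -0.0016  0.4205]
 [ 0.     -0.003   0.3235]]
0.03116701125854826
```

```bash
cat > seq.py <<'E'
from kin import *
from h import tool
q0=np.array([-1.093,.24,.284,2.294,.786,.531,-.205])
np.set_printoptions(precision=2,suppress=True,linewidth=150)
jar=np.array([.598,-.205,.1]); g0=np.array([.525,.168,.102])
def pour(yaw,t,lip,a):
    y=np.radians(yaw);tt=np.radians(t)
    jx=np.array([np.cos(y),np.sin(y),0]); up=np.array([0,0,1.])
    X=np.cos(tt)*jx-np.sin(tt)*up; Zz=np.sin(tt)*jx+np.cos(tt)*up
    return lip-.193*X-.033*Zz, tool(yaw,a+t)
if __name__=="__main__":
  for a in (30,40,50,60):
   for py in (-76,-90,-105):
    q=q0.copy(); print("a",a,"py",py)
    Rg=tool(-16,a); S=[("pre",g0-.08*Rg[:,2],Rg),("grasp",g0,Rg),("lift",g0+[0,0,.13],Rg)]
    for k in (.25,.5,.75,1):
        yw=-16+(py+16)*k
        pe,_=pour(py,0,jar+[0,0,.13],a); y=np.radians(py); pe=pe-.07*np.array([np.cos(y),np.sin(y),0])
        S.append((f"turn{yw:.0f}",(g0+[0,0,.13])*(1-k)+pe*k,tool(yw,a)))
    for t in (0,20,40,60,80):
        S.append((f"pour{t}",)+pour(py,t,jar+[0,0,.04 if t>40 else .13-t*.002],a))
    for n,p,Rt in S:
        q,e,w=ik(p,Rt,q); 
        print(n,p,q,"%.1f %.1f"%(e,w), "XXX" if e>2 or w>2 else "")
E
python3 seq.py
```

```text
a 30 py -76
pre [0.46 0.19 0.14] [-0.25  1.04 -1.13  2.41  1.77  1.91 -1.29] 11.2 2.1 XXX
grasp [0.53 0.17 0.1 ] [-0.13  1.09 -1.    2.38  2.04  1.81 -1.21] 0.0 0.0 
lift [0.53 0.17 0.23] [ 0.02  0.79 -1.22  2.38  1.82  1.67 -1.  ] 0.0 0.0 
turn-31 [0.53 0.14 0.22] [-0.04  0.83 -1.17  2.27  1.66  1.78 -1.1 ] 0.0 0.0 
turn-46 [0.53 0.11 0.21] [-0.06  0.88 -1.12  2.14  1.52  1.86 -1.19] 0.0 0.0 
turn-61 [0.53 0.08 0.21] [-0.05  0.92 -1.06  2.01  1.4   1.91 -1.27] 0.0 0.0 
turn-76 [0.53 0.05 0.2 ] [-0.06  0.93 -0.95  1.87  1.27  1.91 -1.32] 0.0 0.0 
pour0 [ 0.55 -0.02  0.2 ] [ 0.06  0.9  -0.93  1.92  1.35  1.85 -1.26] 0.0 0.0 
pour20 [ 0.55 -0.02  0.23] [ 0.33  0.77 -1.15  1.91  1.22  1.63 -1.04] 0.0 0.0 
pour40 [ 0.56 -0.04  0.25] [ 0.66  0.76 -1.37  1.84  1.06  1.48 -0.77] 0.0 0.0 
pour60 [ 0.57 -0.08  0.29] [ 0.92  0.8  -1.48  1.67  0.81  1.44 -0.42] 0.0 0.0 
pour80 [ 0.58 -0.14  0.32] [ 1.03  0.91 -1.48  1.42  0.56  1.55 -0.12] 0.0 0.0 
a 30 py -90
pre [0.46 0.19 0.14] [-0.25  1.04 -1.13  2.41  1.77  1.91 -1.29] 11.2 2.1 XXX
grasp [0.53 0.17 0.1 ] [-0.13  1.09 -1.    2.38  2.04  1.8
[... 9603 characters left out ...]
.56 0.14 0.22] [-0.7   0.42  0.12  2.01  0.75  0.69 -0.27] 0.0 0.0 
turn-60 [0.6  0.11 0.21] [-0.66  0.54  0.16  1.82  0.59  0.88 -0.41] 0.0 0.0 
turn-83 [0.63 0.08 0.21] [-0.59  0.68  0.21  1.6   0.42  1.07 -0.53] 0.0 0.0 
turn-105 [0.67 0.05 0.2 ] [-0.5   0.82  0.25  1.35  0.27  1.29 -0.67] 0.0 0.0 
pour0 [ 0.65 -0.02  0.2 ] [-0.43  0.77  0.27  1.46  0.3   1.2  -0.62] 0.0 0.0 
pour20 [ 0.65 -0.02  0.23] [-0.23  0.62  0.15  1.52  0.09  1.07 -0.42] 0.0 0.0 
pour40 [ 0.64 -0.04  0.25] [ 0.05  0.54  0.    1.58 -0.21  0.99 -0.1 ] 0.0 0.0 
pour60 [ 0.63 -0.08  0.29] [ 0.37  0.54 -0.13  1.57 -0.52  1.1   0.25] 0.0 0.0 
pour80 [ 0.62 -0.14  0.32] [ 0.65  0.63 -0.22  1.5  -0.75  1.32  0.5 ] 0.0 0.0
```

```bash
python3 -c "
from h import *
Rg=tool(-16,50); plan(np.array([.525,.168,.102])-.09*Rg[:,2],Rg,wmax=3)
"
```

```text
dist mm [ 43.6 -12.2 -51. ] rot [ -0.4 -12.2  -0. ] rows 5
[-3.0, 0.0, 13.0] [-0.1, -2.4, -0.0]
[-3.0, 0.0, 14.0] [-0.1, -2.5, -0.0]
[-2.0, 0.0, 13.0] [-0.1, -2.4, -0.0]
[-2.0, 1.0, 14.0] [-0.1, -2.5, -0.0]
[-1.0, -0.0, 13.0] [-0.0, -2.4, -0.0]
```

```bash
python3 -m handwheel '[{"offset":[-3,0,13],"rot":[-0.1,-2.4,0],"claw":1},{"offset":[-3,0,14],"rot":[-0.1,-2.5,0],"claw":1},{"offset":[-2,0,13],"rot":[-0.1,-2.4,0],"claw":1},{"offset":[-2,1,14],"rot":[-0.1,-2.5,0],"claw":1},{"offset":[-1,0,13],"rot":[0,-2.4,0],"claw":1},{"offset":[0,0,0],"rot":[0,0,0],"claw":1}]'; python3 - <<'E'
from h import *
np.set_printoptions(precision=4,suppress=True)
p,Rr,s=cur();print(s['qpos'].round(3)); Rg=tool(-16,50); plan(np.array([.525,.168,.102])-.09*Rg[:,2],Rg,wmax=3)
f=imaging.grab_frame("wrist"); im=f["color"][:,:,::-1].copy()
for P,c in (((.525,.168,.102),(0,0,255)),((.525,.168,.128),(0,255,0)),((.525,.168,.076),(255,0,0))):
    uv=proj(f,P)[0]; print(uv); cv2.circle(im,tuple(int(v) for v in uv),3,c,-1)
for k in ("jug_grip","jug_lip"):
    for r in imaging.mark_of(k,"wrist")[:2]: print(k,r)
cv2.imwrite("pics/w1.png",im)
m=f["color"].max(2)<80; P=cloud(f,m); P=P[(P[:,2]>.075)&(P[:,2]<.14)&(abs(P[:,0]-.53)<.06)&(abs(P[:,1]-.165)<.04)]
print(len(P),P.min(0),P.max(0),np.median(P,0))
B=P[(P[:,0]<.535)]; print(len(B),B.min(0),B.max(0),B.mean(0))
E
```

```text
clock: 3.85
position: [0.4694, 0.1839, 0.1699]
tool_rot: [-3.136, 0.696, 2.865]
force: [-0.8, 0.0, 0.4]
grip_width: 0.085
[-1.245  0.485  0.479  2.384  1.576  0.404 -1.066]
dist mm [0.  0.1 1. ] rot [-0.2 -0.1  0.1] rows 1
[-0.6, 0.1, -0.8] [-0.2, -0.1, 0.1]
[326.2953 255.5093]
[326.1905 290.798 ]
[326.3876 224.1686]
jug_grip {'uv': [161.3, 314.4], 'conf': 0.57}
jug_lip {'uv': [235.8, 364.5], 'conf': 0.8}
jug_lip {'uv': [324.1, 361.5], 'conf': 0.69}
5125 [0.5156 0.125  0.075 ] [0.59   0.1907 0.1353] [0.5654 0.1665 0.1127]
1598 [0.5156 0.1573 0.0778] [0.5349 0.1757 0.1306] [0.5198 0.169  0.1091]
```

View pics/w1.png

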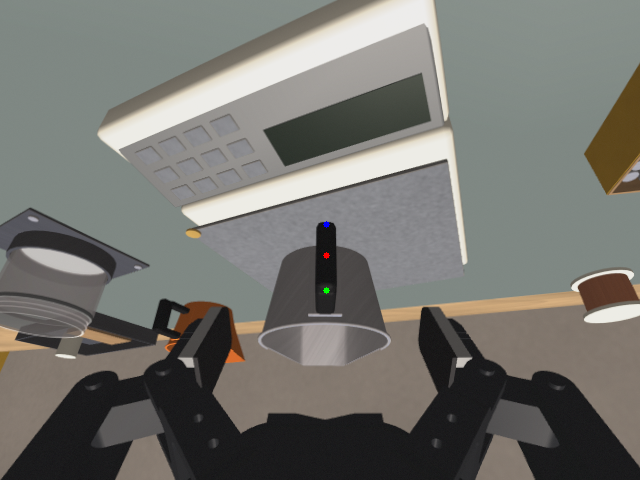

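The wrist view shows the black bar at (326,222)-(326,312), with my projected points on its centre line and the jug square to the tool. I now advance 90 mm and close.

```bash
python3 -m handwheel '[{"offset":[0,0,10],"rot":[0,0,0],"claw":0.6},{"offset":[0,0,15],"rot":[0,0,0],"claw":0.4},{"offset":[0,0,15],"rot":[0,0,0],"claw":0.4},{"offset":[0,0,15],"rot":[0,0,0],"claw":0.4},{"offset":[0,0,15],"rot":[0,0,0],"claw":0.4},{"offset":[0,0,10],"rot":[0,0,0],"claw":0.4},{"offset":[-0.6,0,8],"rot":[0,0,0],"claw":0.4},{"offset":[0,0,0],"rot":[0,0,0],"claw":0.4}]' 100; python3 - <<'E'
from h import *
p,Rr,s=cur();print(s['qpos'].round(3),s['grip_width']); Rg=tool(-16,50); plan(np.array([.525,.168,.102]),Rg,wmax=3)
E
```

```text
clock: 4.8
position: [0.5248, 0.1674, 0.1042]
tool_rot: [-3.139, 0.696, 2.861]
force: [0.1, 0.5, -0.2]
grip_width: 0.0598
[-0.979  0.658  0.319  2.319  1.994  0.436 -1.426] 0.05984101148864782
dist mm [ 0.2  0.6 -2.2] rot [-0.2 -0.1 -0.1] rows 1
[1.4, 0.7, 1.7] [-0.2, -0.1, -0.1]
```

```bash
python3 -m handwheel '[{"offset":[1,0.7,1.5],"rot":[0,0,0],"claw":-1},{"offset":[0,0,0],"rot":[0,0,0],"claw":-1},{"offset":[0,0,0],"rot":[0,0,0],"claw":-1},{"offset":[0,0,0],"rot":[0,0,0],"claw":-1},{"offset":[0,0,0],"rot":[0,0,0],"claw":-1},{"offset":[0,0,0],"rot":[0,0,0],"claw":-1},{"offset":[0,0,0],"rot":[0,0,0],"claw":-1}]' 110; python3 - <<'E'
from h import *
p,Rr,s=cur();print(s['qpos'].round(3),s['grip_width'],s['force'],s['moment']); plan(p+[0,0,.13],Rr,n=11)
E
```

```text
clock: 5.5
position: [0.5245, 0.1687, 0.1024]
tool_rot: [-3.139, 0.696, 2.863]
force: [-4.4, 1.0, 7.1]
grip_width: 0.0125
[-0.979  0.662  0.316  2.318  1.999  0.439 -1.433] 0.01253087946169341 [-4.39761485  0.96589389  7.13393049] [ 0.02456227  0.3152055  -0.14061053]
dist mm [  0.   0. 130.] rot [0. 0. 0.] rows 11
[-8.0, -0.0, -9.0] [0.0, 0.0, 0.0]
[-7.0, -0.0, -9.0] [0.0, 0.0, 0.0]
[-8.0, -0.0, -9.0] [0.0, 0.0, 0.0]
[-7.0, -0.0, -9.0] [0.0, 0.0, 0.0]
[-8.0, -0.0, -9.0] [0.0, 0.0, 0.0]
[-7.0, -0.0, -9.0] [0.0, 0.0, 0.0]
[-8.0, -0.0, -9.0] [0.0, 0.0, 0.0]
[-8.0, -0.0, -10.0] [0.0, 0.0, 0.0]
[-7.0, -0.0, -9.0] [0.0, 0.0, 0.0]
[-8.0, -0.0, -9.0] [0.0, 0.0, 0.0]
[-7.0, -0.0, -9.0] [0.0, 0.0, 0.0]
```

```bash
python3 -m handwheel '[{"offset":[-2,0,-3],"rot":[0,0,0],"claw":-1},{"offset":[-5,0,-6],"rot":[0,0,0],"claw":-1},{"offset":[-8,0,-9],"rot":[0,0,0],"claw":-1},{"offset":[-8,0,-10],"rot":[0,0,0],"claw":-1},{"offset":[-8,0,-9],"rot":[0,0,0],"claw":-1},{"offset":[-8,0,-10],"rot":[0,0,0],"claw":-1},{"offset":[-8,0,-9],"rot":[0,0,0],"claw":-1},{"offset":[-8,0,-10],"rot":[0,0,0],"claw":-1},{"offset":[-8,0,-9],"rot":[0,0,0],"claw":-1},{"offset":[-8,0,-10],"rot":[0,0,0],"claw":-1},{"offset":[-7,0,-9],"rot":[0,0,0],"claw":-1},{"offset":[0,0,0],"rot":[0,0,0],"claw":-1}]'; python3 - <<'E'
from h import *
p,Rr,s=cur();print(s['qpos'].round(3),s['grip_width'],s['force'],s['moment'])
for n in ("scene","wrist"):
    f=imaging.grab_frame(n); im=f["color"][:,:,::-1]
    cv2.imwrite(f"pics/l_{n}.png",im)
E
```

```text
clock: 6.7
position: [0.5243, 0.1692, 0.2252]
tool_rot: [3.141, 0.695, 2.86]
force: [0.3, 0.6, -3.8]
grip_width: 0.0125
[-1.257  0.42   0.661  2.272  1.231  0.325 -0.551] 0.012456778547714993 [ 0.29945103  0.60116048 -3.77288707] [ 0.50165519  1.44873763 -0.01362866]
```

View pics/l_scene.png

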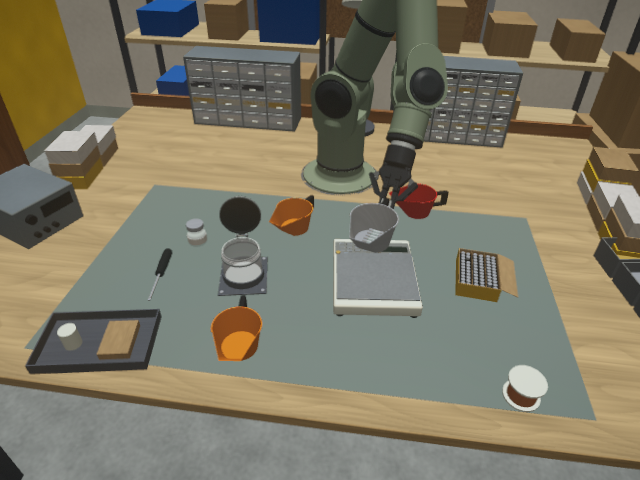

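View pics/l_wrist.png

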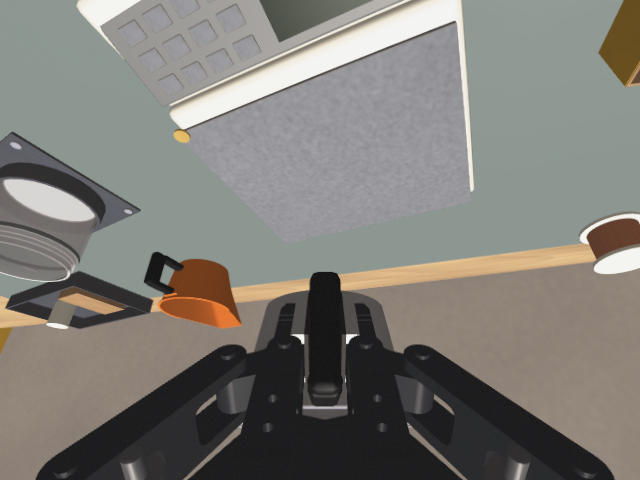

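```bash
cat >> h.py <<'E'
def jugrim(names=("top","scene")):
    """rim height profile along jug x"""
    p,Rr,s=cur(); jx=np.array([Rr[0,2],Rr[1,2],0]);jx/=np.linalg.norm(jx); jy=Rr[:,1]
    for n in names:
        f=imaging.grab_frame(n); P=cloud(f,np.ones((480,640),bool)); L=P-p
        a=L@jx; b=L@jy
        k=(a>.03)&(a<.215)&(abs(b)<.065)&(abs(P[:,2]-p[2])<.12)
        for lo in np.arange(.03,.215,.02):
            m=k&(a>=lo)&(a<lo+.02)
            if m.sum()>8: print(n,"a=%.2f n=%d ztop-grip=%.1f b=[%.0f %.0f]"%(lo+.01,m.sum(),1000*(np.percentile(P[m,2],97)-p[2]),1000*b[m].min(),1000*b[m].max()))
        print(n,"amax %.1f"%(1000*a[k].max()))
E
python3 -c "
from h import *
jugrim()"
```

```text
top a=0.04 n=139 ztop-grip=37.4 b=[-33 32]
top a=0.06 n=256 ztop-grip=36.5 b=[-50 50]
top a=0.08 n=444 ztop-grip=33.9 b=[-57 55]
top a=0.10 n=508 ztop-grip=33.9 b=[-59 58]
top a=0.12 n=490 ztop-grip=31.8 b=[-56 55]
top a=0.14 n=490 ztop-grip=31.0 b=[-46 45]
top a=0.16 n=425 ztop-grip=32.0 b=[-40 37]
top a=0.18 n=351 ztop-grip=33.1 b=[-33 30]
top a=0.20 n=82 ztop-grip=36.1 b=[-24 24]
top amax 196.9
scene a=0.04 n=279 ztop-grip=33.5 b=[-35 25]
scene a=0.06 n=617 ztop-grip=31.9 b=[-49 47]
scene a=0.08 n=272 ztop-grip=33.1 b=[-58 55]
scene a=0.10 n=219 ztop-grip=33.2 b=[-59 57]
scene a=0.12 n=158 ztop-grip=32.1 b=[-56 54]
scene a=0.14 n=154 ztop-grip=31.1 b=[-48 46]
scene a=0.16 n=119 ztop-grip=30.7 b=[-39 38]
scene a=0.18 n=79 ztop-grip=31.9 b=[-35 30]
scene a=0.20 n=28 ztop-grip=32.1 b=[-25 23]
scene amax 196.6
```

```bash
python3 - <<'E'
from h import *
plan([.598,.058,.228],tool(-90,50),n=18)
E
```

```text
dist mm [  74.  -110.8    4.3] rot [47.3 -0.1 56.8] rows 18
[-4.0, -5.0, 3.0] [2.6, -0.0, 3.2]
[-5.0, -4.0, 4.0] [2.7, -0.0, 3.1]
[-5.0, -4.0, 4.0] [2.6, -0.0, 3.2]
[-5.0, -3.0, 4.0] [2.6, -0.0, 3.1]
[-6.0, -3.0, 4.0] [2.6, -0.0, 3.2]
[-5.0, -3.0, 4.0] [2.7, -0.0, 3.1]
[-6.0, -2.0, 5.0] [2.6, -0.0, 3.2]
[-6.0, -1.0, 4.0] [2.6, -0.0, 3.1]
[-5.0, -1.0, 5.0] [2.6, -0.0, 3.2]
[-6.0, -1.0, 4.0] [2.7, -0.0, 3.2]
[-6.0, 0.0, 5.0] [2.6, -0.0, 3.1]
[-6.0, 1.0, 4.0] [2.6, -0.0, 3.2]
[-6.0, 1.0, 5.0] [2.7, -0.0, 3.1]
[-5.0, 2.0, 4.0] [2.6, -0.0, 3.2]
[-6.0, 2.0, 5.0] [2.6, -0.0, 3.1]
[-5.0, 3.0, 4.0] [2.6, -0.0, 3.2]
[-6.0, 3.0, 4.0] [2.7, -0.1, 3.1]
[-5.0, 4.0, 4.0] [2.6, 0.0, 3.2]
```

```bash
python3 -m handwheel '[{"offset":[-4,-5,3],"rot":[2.6,0,3.2],"claw":-1},{"offset":[-5,-4,4],"rot":[2.7,0,3.1],"claw":-1},{"offset":[-5,-4,4],"rot":[2.6,0,3.2],"claw":-1},{"offset":[-5,-3,4],"rot":[2.6,0,3.1],"claw":-1},{"offset":[-6,-3,4],"rot":[2.6,0,3.2],"claw":-1},{"offset":[-5,-3,4],"rot":[2.7,0,3.1],"claw":-1},{"offset":[-6,-2,5],"rot":[2.6,0,3.2],"claw":-1},{"offset":[-6,-1,4],"rot":[2.6,0,3.1],"claw":-1},{"offset":[-5,-1,5],"rot":[2.6,0,3.2],"claw":-1}]'; python3 - <<'E'
from h import *
print(cur()[2]['qpos'].round(3)); plan([.598,.058,.228],tool(-90,50),n=9)
E
```

```text
clock: 7.8
position: [0.5615, 0.1135, 0.2254]
tool_rot: [-3.14, 0.697, 2.214]
force: [0.1, -0.6, -3.9]
grip_width: 0.0123
[-1.069  0.562  0.558  1.985  0.638  0.733 -0.441]
dist mm [ 36.5 -55.5   2.6] rot [23.6 -0.  28.2] rows 9
[-6.0, -0.0, 5.0] [2.6, -0.0, 3.1]
[-6.0, -0.0, 4.0] [2.6, -0.0, 3.2]
[-6.0, 0.0, 5.0] [2.7, -0.0, 3.1]
[-5.0, 1.0, 4.0] [2.6, -0.0, 3.2]
[-6.0, 2.0, 4.0] [2.6, -0.0, 3.1]
[-6.0, 2.0, 5.0] [2.6, -0.0, 3.1]
[-5.0, 3.0, 4.0] [2.7, -0.0, 3.2]
[-5.0, 3.0, 4.0] [2.6, -0.0, 3.1]
[-5.0, 3.0, 4.0] [2.6, -0.0, 3.1]
```

```bash
python3 -m handwheel '[{"offset":[-6,0,5],"rot":[2.6,0,3.1],"claw":-1},{"offset":[-6,0,4],"rot":[2.6,0,3.2],"claw":-1},{"offset":[-6,0,5],"rot":[2.7,0,3.1],"claw":-1},{"offset":[-5,1,4],"rot":[2.6,0,3.2],"claw":-1},{"offset":[-6,2,4],"rot":[2.6,0,3.1],"claw":-1},{"offset":[-6,2,5],"rot":[2.6,0,3.1],"claw":-1},{"offset":[-5,3,4],"rot":[2.7,0,3.2],"claw":-1},{"offset":[-5,3,4],"rot":[2.6,0,3.1],"claw":-1},{"offset":[-5,3,4],"rot":[2.6,0,3.1],"claw":-1},{"offset":[0,0,0],"rot":[0,0,0],"claw":-1},{"offset":[0,0,0],"rot":[0,0,0],"claw":-1}]'; python3 - <<'E'
from h import *
print(cur()[2]['qpos'].round(3)); plan([.598,.058,.228],tool(-90,50))
f=imaging.grab_frame("scene"); cv2.imwrite("pics/t_scene.png",f["color"][:,:,::-1])
jugrim(("top",))
f=imaging.grab_frame("top"); cv2.imwrite("pics/t_top.png",f["color"][:,:,::-1])
E
```

```text
clock: 8.9
position: [0.5975, 0.0584, 0.2275]
tool_rot: [-3.14, 0.698, 1.576]
force: [-0.7, -0.6, -4.0]
grip_width: 0.0126
[-0.858  0.749  0.581  1.633  0.293  1.131 -0.515]
dist mm [ 0.5 -0.4  0.5] rot [ 0.1 -0.   0.2] rows 1
[-0.7, 0.5, -0.1] [0.1, -0.0, 0.2]
top a=0.04 n=171 ztop-grip=38.1 b=[-33 32]
top a=0.06 n=394 ztop-grip=35.3 b=[-49 50]
top a=0.08 n=490 ztop-grip=34.2 b=[-57 55]
top a=0.10 n=521 ztop-grip=34.2 b=[-59 57]
top a=0.12 n=468 ztop-grip=33.6 b=[-57 56]
top a=0.14 n=421 ztop-grip=31.7 b=[-48 46]
top a=0.16 n=359 ztop-grip=31.7 b=[-38 40]
top a=0.18 n=300 ztop-grip=32.3 b=[-33 31]
top a=0.20 n=90 ztop-grip=37.0 b=[-26 24]
top amax 196.2
```

View pics/t_top.png

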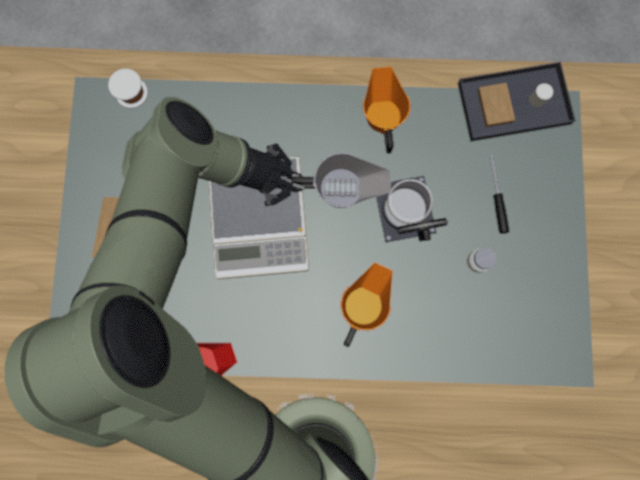

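```bash
cat > pourplan.py <<'E'
from h import *
import sys
from seq import pour
def path(ts,lips,n_list,a=50,yaw=-90):
    p,Rr,s=cur()
    tt=[];
    for i in range(len(ts)-1):
        for k in range(1,n_list[i]+1):
            u=k/n_list[i]; tt.append((ts[i]+(ts[i+1]-ts[i])*u,np.array(lips[i])*(1-u)+np.array(lips[i+1])*u))
    for t,l in tt:
        pt,Rt=pour(yaw,t,l,a)
        o=np.round(Rr.T@(pt-p)*1000); r=np.round(R.from_matrix(Rr.T@Rt).as_rotvec(degrees=True),1)
        p=p+Rr@o/1000; Rr=Rr@R.from_rotvec(r,degrees=True).as_matrix()
        print("%.1f"%t,o.tolist(),r.tolist())
def lipnow(a=50):
    p,Rr,s=cur(); ang=np.degrees(np.arctan2(-Rr[2,2],Rr[:2,2]@[0,-1])); t=np.radians(ang-a)
    jx=np.array([0,-1,0]);up=np.array([0,0,1]); X=np.cos(t)*jx-np.sin(t)*up; Z=np.sin(t)*jx+np.cos(t)*up
    print("tilt %.1f lip %s"%(ang-a,(p+.193*X+.033*Z).round(4)),s['qpos'].round(3),s['force'].round(1)); return ang-a,p+.193*X+.033*Z
E
python3 - <<'E'
from pourplan import *
t,l=lipnow()
path([0,20,40],[l,[.602,-.155,.21],[.602,-.182,.155]],[5,6])
from kin import *
q=cur()[2]['qpos']
for t in range(0,90,15):
    q,e,w=ik(*pour(-90,t,np.array([.602,-.19,.13]),50),q); print(t,q.round(2),e,w)
E
```

```text
tilt 0.1 lip [ 0.6  -0.13  0.26] [-0.86  0.75  0.58  1.63  0.29  1.13 -0.52] [ 0.1 -0.2 -4. ]
4.0 [-4.0, 1.0, -1.0] [0.1, 3.9, 0.3]
8.0 [-5.0, 1.0, -1.0] [0.0, 4.0, -0.0]
12.0 [-5.0, 1.0, -0.0] [0.0, 4.0, -0.0]
16.0 [-6.0, 1.0, -1.0] [0.0, 4.0, -0.0]
20.0 [-7.0, 1.0, -1.0] [0.0, 4.0, -0.0]
23.3 [-8.0, -0.0, 1.0] [0.0, 3.4, -0.0]
26.7 [-7.0, -0.0, 0.0] [0.0, 3.3, -0.0]
30.0 [-9.0, -0.0, 1.0] [0.0, 3.3, -0.0]
33.3 [-8.0, -0.0, -0.0] [0.0, 3.4, -0.0]
36.7 [-10.0, -0.0, -0.0] [0.0, 3.3, 0.0]
40.0 [-10.0, -0.0, -1.0] [0.0, 3.3, 0.0]
0 [-0.76  0.92  0.55  1.72  0.29  0.86 -0.57] 0.0038329557824283897 0.0009670852521391002
15 [-0.61  0.72  0.44  1.74  0.18  0.85 -0.38] 0.002175095995039645 0.0013245850522631514
30 [-0.39  0.57  0.32  1.73  0.    0.89 -0.12] 0.003144927032878095 0.0018489001147018547
45 [-0.15  0.51  0.21  1.67 -0.22  0.99  0.16] 0.0037371833823178877 0.0020604686533554216
60 [ 0.1   0.51  0.13  1.59 -0.44  1.15  0.41] 0.003537679975192787 0.0017515222976357968
75 [ 0.31  0.59  0.07  1.48 -0.62  1.37  0.59] 0.0034651460263068184 0.0013406241817028098
```

```bash
python3 -m handwheel '[{"offset":[-4,1,-1],"rot":[0.1,3.9,0.3],"claw":-1},{"offset":[-5,1,-1],"rot":[0,4,0],"claw":-1},{"offset":[-5,1,0],"rot":[0,4,0],"claw":-1},{"offset":[-6,1,-1],"rot":[0,4,0],"claw":-1},{"offset":[-7,1,-1],"rot":[0,4,0],"claw":-1},{"offset":[-8,0,1],"rot":[0,3.4,0],"claw":-1},{"offset":[-7,0,0],"rot":[0,3.3,0],"claw":-1},{"offset":[-9,0,1],"rot":[0,3.3,0],"claw":-1},{"offset":[-8,0,0],"rot":[0,3.4,0],"claw":-1},{"offset":[-10,0,0],"rot":[0,3.3,0],"claw":-1},{"offset":[-10,0,-1],"rot":[0,3.3,0],"claw":-1},{"offset":[0,0,0],"rot":[0,0,0],"claw":-1}]'; python3 - <<'E'
from pourplan import *
t,l=lipnow()
path([t,50,60],[l,[.602,-.189,.13],[.602,-.190,.126]],[5,5])
for n in ("top","scene"):
    f=imaging.grab_frame(n); cv2.imwrite(f"pics/p1_{n}.png",f["color"][:,:,::-1])
a=cv2.imread("pics/p1_top.png")[130:270,300:480];b=cv2.imread("pics/p1_scene.png")[180:320,190:370]
cv2.imwrite("pics/p1.png",cv2.resize(np.hstack([a,b]),None,fx=2.2,fy=2.2,interpolation=cv2.INTER_CUBIC))
E
```

```text
clock: 10.25
position: [0.6019, -0.0168, 0.255]
tool_rot: [3.14, 0.0, 1.566]
force: [-0.5, 0.4, -3.9]
grip_width: 0.0124
tilt 40.0 lip [ 0.6  -0.19  0.16] [-0.29  0.5   0.32  1.67 -0.18  1.    0.08] [-0.5  0.4 -3.9]
42.0 [-4.0, 0.0, -1.0] [0.1, 2.0, -0.3]
44.0 [-5.0, 0.0, -0.0] [0.0, 2.0, 0.0]
46.0 [-4.0, 0.0, -1.0] [0.0, 2.0, 0.0]
48.0 [-5.0, 0.0, -1.0] [0.0, 2.0, 0.0]
50.0 [-5.0, 0.0, -0.0] [0.0, 2.0, 0.0]
52.0 [-4.0, 0.0, -5.0] [0.0, 2.0, 0.0]
54.0 [-4.0, 0.0, -5.0] [0.0, 2.0, 0.0]
56.0 [-3.0, 0.0, -5.0] [0.0, 2.0, 0.0]
58.0 [-4.0, 0.0, -6.0] [0.0, 2.0, 0.0]
60.0 [-4.0, 0.0, -5.0] [0.0, 2.0, 0.0]
```

View pics/p1.png

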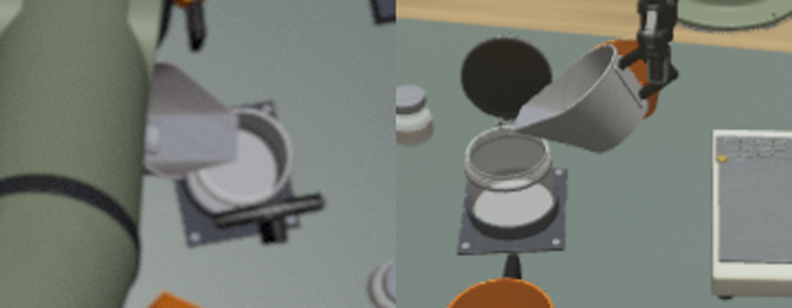

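The lip, at crop pixel (235,140) in top, is over the near half of the mouth, centred. I continue slowly.

```bash
python3 -m handwheel '[{"offset":[-4,0,-1],"rot":[0.1,2,-0.3],"claw":-1},{"offset":[-5,0,0],"rot":[0,2,0],"claw":-1},{"offset":[-4,0,-1],"rot":[0,2,0],"claw":-1},{"offset":[-5,0,-1],"rot":[0,2,0],"claw":-1},{"offset":[-5,0,0],"rot":[0,2,0],"claw":-1},{"offset":[-4,0,-5],"rot":[0,2,0],"claw":-1},{"offset":[-4,0,-5],"rot":[0,2,0],"claw":-1},{"offset":[-3,0,-5],"rot":[0,2,0],"claw":-1},{"offset":[-4,0,-6],"rot":[0,2,0],"claw":-1},{"offset":[-4,0,-5],"rot":[0,2,0],"claw":-1}]'; cat > shot.py <<'E'
from pourplan import *
def shot(name):
    for n in ("top","scene"):
        f=imaging.grab_frame(n); cv2.imwrite(f"pics/{name}_{n}.png",f["color"][:,:,::-1])
    a=cv2.imread(f"pics/{name}_top.png")[130:270,340:480];b=cv2.imread(f"pics/{name}_scene.png")[180:320,190:370]
    cv2.imwrite(f"pics/{name}.png",cv2.resize(np.hstack([a,b]),None,fx=2.4,fy=2.4,interpolation=cv2.INTER_CUBIC))
E
python3 - <<'E'
from shot import *
t,l=lipnow()
path([t,82],[l,[.602,-.190,.126]],[11])
shot("p2")
E
```

```text
clock: 11.35
position: [0.6024, -0.0602, 0.2763]
tool_rot: [-3.14, -0.349, 1.576]
force: [-0.3, 0.7, -3.4]
grip_width: 0.0126
tilt 60.0 lip [ 0.6  -0.19  0.13] [ 0.05  0.52  0.19  1.6  -0.48  1.16  0.44] [-0.3  0.7 -3.4]
62.0 [-4.0, -0.0, -6.0] [-0.2, 2.0, 0.3]
64.0 [-4.0, -0.0, -6.0] [0.0, 2.0, -0.0]
66.0 [-4.0, -0.0, -6.0] [0.0, 2.0, -0.0]
68.0 [-4.0, -0.0, -6.0] [0.0, 2.0, -0.0]
70.0 [-4.0, -0.0, -6.0] [0.0, 2.0, 0.0]
72.0 [-4.0, -0.0, -6.0] [0.0, 2.0, 0.0]
74.0 [-3.0, -0.0, -6.0] [0.0, 2.0, 0.0]
76.0 [-4.0, -0.0, -6.0] [0.0, 2.0, 0.0]
78.0 [-4.0, -0.0, -7.0] [0.0, 2.0, 0.0]
80.0 [-4.0, -0.0, -6.0] [0.0, 2.0, 0.0]
82.0 [-4.0, -0.0, -6.0] [0.0, 2.0, 0.0]
```

View pics/p2.png

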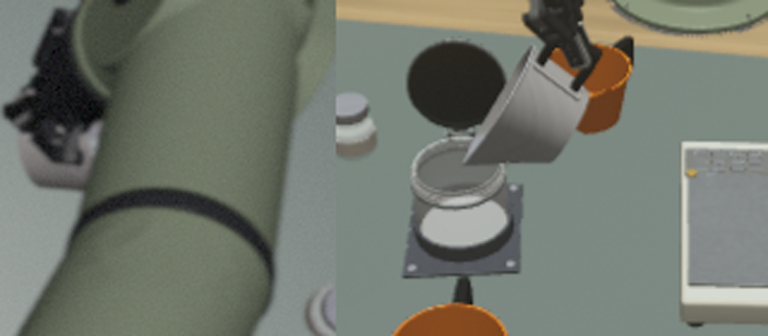

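```bash
python3 -m handwheel '[{"offset":[-4,0,-6],"rot":[-0.2,2,0.3],"claw":-1},{"offset":[-4,0,-6],"rot":[0,2,0],"claw":-1},{"offset":[-4,0,-6],"rot":[0,2,0],"claw":-1},{"offset":[-4,0,-6],"rot":[0,2,0],"claw":-1},{"offset":[-4,0,-6],"rot":[0,2,0],"claw":-1},{"offset":[0,0,0],"rot":[0,0,0],"claw":-1}]'; python3 - <<'E'
from shot import *
t,l=lipnow()
path([t,84],[l,[.602,-.190,.126]],[10])
shot("p3")
E
```

```text
clock: 12.05
position: [0.6023, -0.0929, 0.2951]
tool_rot: [-3.141, -0.523, 1.567]
force: [0.8, 0.2, -3.4]
grip_width: 0.0124
tilt 69.9 lip [ 0.6  -0.19  0.13] [ 0.2   0.56  0.15  1.53 -0.6   1.3   0.57] [ 0.8  0.2 -3.4]
71.4 [-2.0, -0.0, -4.0] [0.1, 1.4, -0.2]
72.8 [-3.0, -0.0, -4.0] [0.0, 1.4, 0.0]
74.2 [-2.0, -0.0, -5.0] [0.0, 1.4, 0.0]
75.6 [-3.0, -0.0, -4.0] [0.0, 1.4, 0.0]
77.0 [-2.0, -0.0, -4.0] [0.0, 1.4, 0.0]
78.4 [-3.0, -0.0, -4.0] [0.0, 1.4, 0.0]
79.8 [-2.0, -0.0, -4.0] [0.0, 1.4, 0.0]
81.2 [-2.0, -0.0, -4.0] [0.0, 1.4, 0.0]
82.6 [-3.0, -0.0, -5.0] [0.0, 1.4, 0.0]
84.0 [-2.0, -0.0, -4.0] [0.0, 1.5, 0.0]
```

View pics/p3.png

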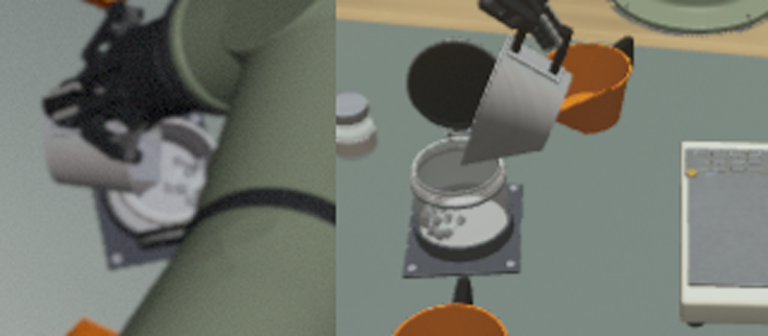

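Fuses are already in the jar, visible at about (440,225) in the scene crop. I finish the tipping and count them.

```bash
python3 -m handwheel '[{"offset":[-2,0,-4],"rot":[0.1,1.4,-0.2],"claw":-1},{"offset":[-3,0,-4],"rot":[0,1.4,0],"claw":-1},{"offset":[-2,0,-5],"rot":[0,1.4,0],"claw":-1},{"offset":[-3,0,-4],"rot":[0,1.4,0],"claw":-1},{"offset":[-2,0,-4],"rot":[0,1.4,0],"claw":-1},{"offset":[-3,0,-4],"rot":[0,1.4,0],"claw":-1},{"offset":[-2,0,-4],"rot":[0,1.4,0],"claw":-1},{"offset":[-2,0,-4],"rot":[0,1.4,0],"claw":-1},{"offset":[-3,0,-5],"rot":[0,1.4,0],"claw":-1},{"offset":[-2,0,-4],"rot":[0,1.5,0],"claw":-1},{"offset":[0,0,0],"rot":[0,0,0],"claw":-1},{"offset":[0,0,0],"rot":[0,0,0],"claw":-1}]'; python3 - <<'E'
from shot import *
lipnow()
shot("p4")
a=cv2.imread("pics/p4_scene.png")[225:300,205:280]; b=cv2.imread("pics/p4_top.png")[160:250,360:450]
cv2.imwrite("pics/p4z.png",np.hstack([cv2.resize(a,(400,400),interpolation=cv2.INTER_CUBIC),cv2.resize(b,(400,400),interpolation=cv2.INTER_CUBIC)]))
E
```

```text
clock: 13.35
position: [0.6025, -0.136, 0.315]
tool_rot: [3.14, -0.769, 1.573]
force: [-0.3, 0.7, -4.2]
grip_width: 0.0124
tilt 84.1 lip [ 0.6  -0.19  0.13] [ 0.38  0.66  0.1   1.41 -0.73  1.51  0.69] [-0.3  0.7 -4.2]
```

View pics/p4z.png

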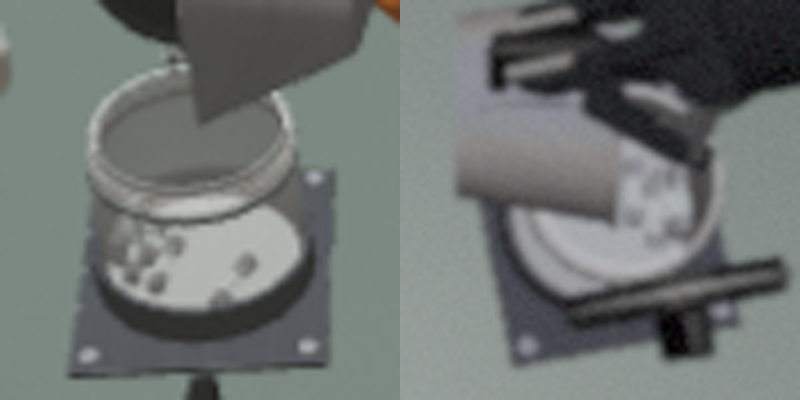

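View pics/p4.png

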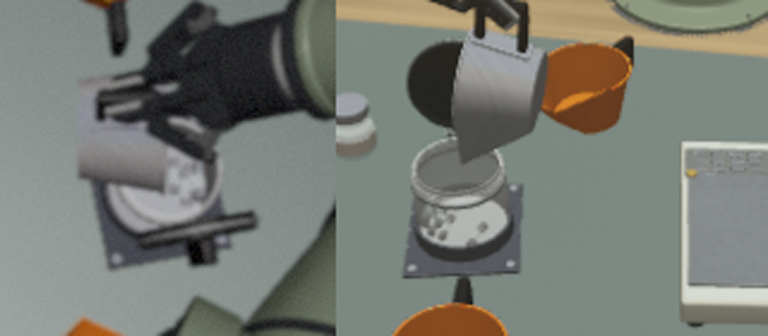

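```bash
python3 - <<'E'
from shot import *
t,l=lipnow()
path([t,60,0],[l,[.602,-.188,.14],[.600,-.135,.26]],[4,11])
E
```

```text
tilt 84.1 lip [ 0.6  -0.19  0.13] [ 0.38  0.66  0.1   1.41 -0.73  1.51  0.69] [-0.8  0.6 -2.7]
78.1 [12.0, -0.0, 16.0] [-0.0, -6.0, 0.1]
72.0 [11.0, -0.0, 16.0] [-0.0, -6.0, 0.0]
66.0 [11.0, -0.0, 15.0] [-0.0, -6.1, 0.0]
60.0 [11.0, -1.0, 15.0] [0.0, -6.0, 0.0]
54.5 [17.0, 0.0, 8.0] [0.0, -5.4, 0.0]
49.1 [16.0, 0.0, 7.0] [0.0, -5.5, 0.0]
43.6 [16.0, -0.0, 7.0] [0.0, -5.4, 0.0]
38.2 [14.0, -0.0, 6.0] [0.0, -5.5, 0.0]
32.7 [13.0, -0.0, 5.0] [0.0, -5.4, 0.0]
27.3 [12.0, -1.0, 5.0] [0.0, -5.5, 0.0]
21.8 [11.0, 0.0, 5.0] [0.0, -5.5, 0.0]
16.4 [10.0, 0.0, 5.0] [0.0, -5.4, 0.0]
10.9 [8.0, -0.0, 5.0] [0.0, -5.5, 0.0]
5.5 [8.0, -0.0, 4.0] [0.0, -5.4, 0.0]
0.0 [6.0, -0.0, 5.0] [0.0, -5.5, 0.0]
```

```bash
python3 -m handwheel '[{"offset":[12,0,16],"rot":[0,-6,0.1],"claw":-1},{"offset":[11,0,16],"rot":[0,-6,0],"claw":-1},{"offset":[11,0,15],"rot":[0,-6.1,0],"claw":-1},{"offset":[11,-1,15],"rot":[0,-6,0],"claw":-1},{"offset":[17,0,8],"rot":[0,-5.4,0],"claw":-1},{"offset":[16,0,7],"rot":[0,-5.5,0],"claw":-1},{"offset":[16,0,7],"rot":[0,-5.4,0],"claw":-1},{"offset":[14,0,6],"rot":[0,-5.5,0],"claw":-1},{"offset":[13,0,5],"rot":[0,-5.4,0],"claw":-1},{"offset":[12,-1,5],"rot":[0,-5.5,0],"claw":-1}]'; python3 -m handwheel '[{"offset":[11,0,5],"rot":[0,-5.5,0],"claw":-1},{"offset":[10,0,5],"rot":[0,-5.4,0],"claw":-1},{"offset":[8,0,5],"rot":[0,-5.5,0],"claw":-1},{"offset":[8,0,4],"rot":[0,-5.4,0],"claw":-1},{"offset":[6,0,5],"rot":[0,-5.5,0],"claw":-1},{"offset":[0,0,0],"rot":[0,0,0],"claw":-1}]'; python3 - <<'E'
from shot import *
lipnow()
shot("p5")
a=cv2.imread("pics/p5_scene.png")[190:290,215:365]; b=cv2.imread("pics/p5_top.png")[130:250,300:450]
cv2.imwrite("pics/p5z.png",np.hstack([cv2.resize(a,(400,267),interpolation=cv2.INTER_CUBIC),cv2.resize(b,(400,320),interpolation=cv2.INTER_CUBIC)[:267]]))
b=cv2.imread("pics/p5_top.png")[165:240,375:450]
cv2.imwrite("pics/p5y.png",cv2.resize(b,(600,600),interpolation=cv2.INTER_CUBIC))
E
```

```text
clock: 14.45
position: [0.6006, 0.0291, 0.2656]
tool_rot: [3.139, 0.224, 1.572]
force: [0.4, -0.9, -3.8]
grip_width: 0.0122
clock: 15.05
position: [0.5996, 0.0614, 0.2244]
tool_rot: [-3.137, 0.7, 1.58]
force: [-0.3, 0.8, -3.7]
grip_width: 0.0126
tilt -0.1 lip [ 0.6  -0.13  0.26] [-0.83  0.74  0.53  1.62  0.32  1.15 -0.55] [-0.3  0.8 -3.7]
```

View pics/p5z.png

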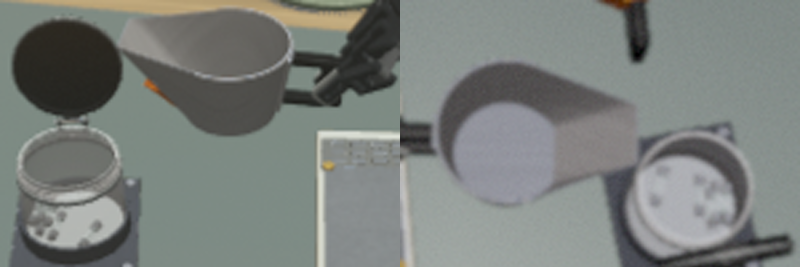

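View pics/p5y.png

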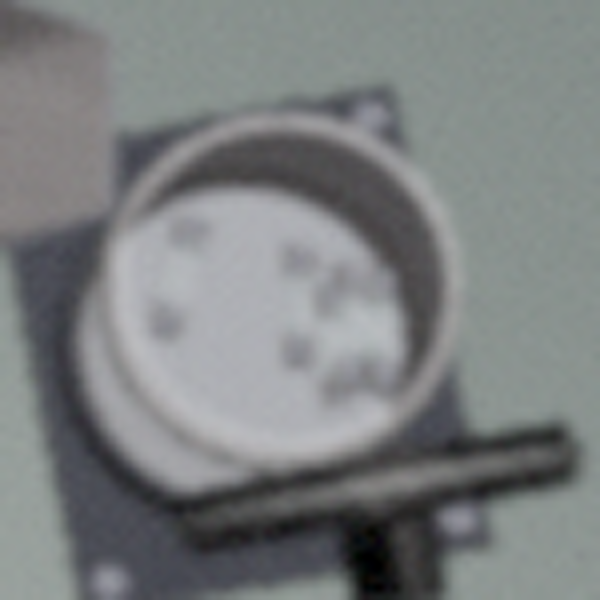

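The jug is empty (top crop), the fuses lie on the jar floor, and nothing is spilled. Next I take the jug back.

```bash
python3 - <<'E'
from h import *
plan([.5245,.1687,.226],tool(-16,50),n=16)
E
```

```text
dist mm [-75.9 110.7  -1.1] rot [-47.5  -0.1 -56.7] rows 16
[5.0, -5.0, -4.0] [-3.0, -0.0, -3.5]
[6.0, -4.0, -5.0] [-2.9, -0.0, -3.6]
[6.0, -3.0, -5.0] [-3.0, -0.0, -3.5]
[6.0, -3.0, -5.0] [-3.0, -0.0, -3.6]
[6.0, -3.0, -5.0] [-2.9, -0.0, -3.5]
[7.0, -1.0, -5.0] [-3.0, -0.0, -3.6]
[6.0, -1.0, -5.0] [-3.0, -0.0, -3.5]
[6.0, -1.0, -6.0] [-2.9, -0.1, -3.6]
[7.0, 1.0, -5.0] [-3.0, 0.0, -3.5]
[6.0, 1.0, -5.0] [-3.0, 0.0, -3.5]
[7.0, 2.0, -6.0] [-2.9, 0.0, -3.6]
[6.0, 2.0, -5.0] [-3.0, 0.0, -3.5]
[6.0, 3.0, -5.0] [-3.0, 0.0, -3.6]
[6.0, 4.0, -5.0] [-3.0, 0.0, -3.5]
[5.0, 4.0, -4.0] [-2.9, -0.0, -3.5]
[6.0, 5.0, -5.0] [-3.0, -0.0, -3.6]
```

```bash
python3 -m handwheel '[{"offset":[5,-5,-4],"rot":[-3,0,-3.5],"claw":-1},{"offset":[6,-4,-5],"rot":[-2.9,0,-3.6],"claw":-1},{"offset":[6,-3,-5],"rot":[-3,0,-3.5],"claw":-1},{"offset":[6,-3,-5],"rot":[-3,0,-3.6],"claw":-1},{"offset":[6,-3,-5],"rot":[-2.9,0,-3.5],"claw":-1},{"offset":[7,-1,-5],"rot":[-3,0,-3.6],"claw":-1},{"offset":[6,-1,-5],"rot":[-3,0,-3.5],"claw":-1},{"offset":[6,-1,-6],"rot":[-2.9,-0.1,-3.6],"claw":-1}]';python3 -m handwheel '[{"offset":[7,1,-5],"rot":[-3,0,-3.5],"claw":-1},{"offset":[6,1,-5],"rot":[-3,0,-3.5],"claw":-1},{"offset":[7,2,-6],"rot":[-2.9,0,-3.6],"claw":-1},{"offset":[6,2,-5],"rot":[-3,0,-3.5],"claw":-1},{"offset":[6,3,-5],"rot":[-3,0,-3.6],"claw":-1},{"offset":[6,4,-5],"rot":[-3,0,-3.5],"claw":-1},{"offset":[5,4,-4],"rot":[-2.9,0,-3.5],"claw":-1},{"offset":[6,5,-5],"rot":[-3,0,-3.6],"claw":-1},{"offset":[0,0,0],"rot":[0,0,0],"claw":-1}]'; python3 - <<'E'
from h import *
p,Rr,s=cur(); print(s['qpos'].round(3))
plan([.5245,.1687,.1035],tool(-16,50),n=11)
jugrim(("top",))
E
```

```text
clock: 15.95
position: [0.5625, 0.1115, 0.2281]
tool_rot: [3.14, 0.697, 2.216]
force: [0.9, -0.0, -2.7]
grip_width: 0.0123
clock: 16.85
position: [0.524, 0.1674, 0.2269]
tool_rot: [3.14, 0.698, 2.86]
force: [0.5, -0.7, -2.2]
grip_width: 0.0124
[-1.207  0.398  0.594  2.273  1.265  0.361 -0.577]
dist mm [   0.5    1.3 -123.4] rot [-0.  -0.  -0.1] rows 11
[7.0, 0.0, 9.0] [-0.0, -0.0, -0.0]
[7.0, 0.0, 8.0] [-0.0, -0.0, -0.0]
[8.0, 0.0, 9.0] [-0.0, -0.0, -0.0]
[7.0, 0.0, 8.0] [-0.0, -0.0, -0.0]
[7.0, 1.0, 9.0] [-0.0, -0.0, -0.0]
[7.0, -0.0, 9.0] [-0.0, -0.0, -0.1]
[7.0, -0.0, 8.0] [-0.0, -0.0, 0.0]
[8.0, -0.0, 9.0] [-0.0, -0.0, 0.0]
[7.0, 0.0, 8.0] [-0.0, -0.0, 0.0]
[7.0, 0.0, 9.0] [-0.0, -0.0, 0.0]
[7.0, 0.0, 9.0] [-0.0, -0.0, 0.0]
top a=0.04 n=142 ztop-grip=37.7 b=[-33 31]
top a=0.06 n=250 ztop-grip=36.3 b=[-51 48]
top a=0.08 n=433 ztop-grip=34.7 b=[-59 55]
top a=0.10 n=510 ztop-grip=34.3 b=[-59 56]
top a=0.12 n=517 ztop-grip=32.7 b=[-56 55]
top a=0.14 n=494 ztop-grip=31.5 b=[-47 46]
top a=0.16 n=434 ztop-grip=31.8 b=[-41 37]
top a=0.18 n=342 ztop-grip=31.6 b=[-31 30]
top a=0.20 n=86 ztop-grip=36.4 b=[-25 23]
top amax 196.4
```

```bash
python3 -m handwheel '[{"offset":[7,0,9],"rot":[0,0,0],"claw":-1},{"offset":[8,0,9],"rot":[0,0,0],"claw":-1},{"offset":[8,0,9],"rot":[0,0,0],"claw":-1},{"offset":[8,0,9],"rot":[0,0,0],"claw":-1},{"offset":[8,1,9],"rot":[0,0,0],"claw":-1},{"offset":[8,0,10],"rot":[0,0,0],"claw":-1},{"offset":[8,0,9],"rot":[0,0,0],"claw":-1},{"offset":[7,0,9],"rot":[0,0,0],"claw":-1},{"offset":[6,0,8],"rot":[0,0,0],"claw":-1},{"offset":[4,0,5],"rot":[0,0,0],"claw":-1},{"offset":[3,0,3],"rot":[0,0,0],"claw":-1},{"offset":[0,0,0],"rot":[0,0,0],"claw":-1}]'; python3 - <<'E'
from h import *
p,Rr,s=cur(); print(s['qpos'].round(3))
plan([.5245,.1687,.1025],tool(-16,50),n=1)
E
```

```text
clock: 18.1
position: [0.5248, 0.1692, 0.1094]
tool_rot: [-3.139, 0.699, 2.862]
force: [0.3, -0.1, -2.4]
grip_width: 0.0123
[-1.003  0.651  0.344  2.318  1.982  0.423 -1.416]
dist mm [-0.3 -0.5 -6.9] rot [-0.2  0.1 -0. ] rows 1
[4.5, -0.5, 5.2] [-0.2, 0.1, -0.0]
```

```bash
python3 -m handwheel '[{"offset":[2,0,2.5],"rot":[0,0,0],"claw":-1},{"offset":[1.5,0,1.5],"rot":[0,0,0],"claw":-1},{"offset":[0.7,0,0.8],"rot":[0,0,0],"claw":-1},{"offset":[0,0,0],"rot":[0,0,0],"claw":-1}]'; python3 - <<'E'
from h import *
p,Rr,s=cur(); print(p,s['force'])
E
```

```text
clock: 18.5
position: [0.5243, 0.1696, 0.1031]
tool_rot: [-3.139, 0.699, 2.864]
force: [0.4, -0.7, -3.0]
grip_width: 0.0124
[0.52429365 0.16959969 0.1030586 ] [ 0.38144327 -0.7107469  -3.02653933]
```

```bash
python3 -m handwheel '[{"offset":[0.5,0,0.6],"rot":[0,0,0],"claw":-1},{"offset":[0.3,0,0.3],"rot":[0,0,0],"claw":-1}]'; python3 -m handwheel '[{"offset":[0,0,0],"rot":[0,0,0],"claw":-0.4},{"offset":[0,0,0],"rot":[0,0,0],"claw":0.2},{"offset":[0,0,0],"rot":[0,0,0],"claw":0.4},{"offset":[0,0,0],"rot":[0,0,0],"claw":0.4},{"offset":[0,0,0],"rot":[0,0,0],"claw":0.4}]'; python3 - <<'E'
from h import *
p,Rr,s=cur(); print(p,s['force'])
plan(p-.1*Rr[:,2],Rr,n=8)
jugrim(("top","scene"))
E
```

```text
clock: 18.7
position: [0.5245, 0.1696, 0.1022]
tool_rot: [-3.139, 0.7, 2.863]
force: [-4.3, -0.1, 6.5]
grip_width: 0.0124
clock: 19.2
position: [0.5243, 0.1695, 0.1019]
tool_rot: [-3.139, 0.699, 2.863]
force: [0.9, -0.0, -0.5]
grip_width: 0.0596
[0.52430641 0.16953326 0.10190297] [ 0.87358377 -0.01666015 -0.48999244]
dist mm [-61.8  17.9  76.5] rot [0. 0. 0.] rows 8
[0.0, 0.0, -13.0] [0.0, 0.0, 0.0]
[-0.0, 0.0, -12.0] [0.0, 0.0, 0.0]
[-0.0, 0.0, -12.0] [0.0, 0.0, 0.0]
[-0.0, 0.0, -13.0] [0.0, 0.0, 0.0]
[-0.0, 0.0, -12.0] [0.0, 0.0, 0.0]
[-0.0, 0.0, -13.0] [0.0, 0.0, 0.0]
[-0.0, 0.0, -12.0] [0.0, 0.0, 0.0]
[-0.0, 0.0, -13.0] [0.0, 0.0, 0.0]
top a=0.04 n=471 ztop-grip=36.7 b=[-65 65]
top a=0.06 n=442 ztop-grip=36.3 b=[-64 65]
top a=0.08 n=447 ztop-grip=35.8 b=[-65 64]
top a=0.10 n=480 ztop-grip=33.9 b=[-65 57]
top a=0.12 n=479 ztop-grip=34.0 b=[-65 54]
top a=0.14 n=480 ztop-grip=31.0 b=[-65 64]
top a=0.16 n=450 ztop-grip=29.6 b=[-65 63]
top a=0.18 n=404 ztop-grip=32.1 b=[-65 30]
top a=0.20 n=171 ztop-grip=35.5 b=[-65 65]
top a=0.22 n=22 ztop-grip=-94.9 b=[-64 65]
top amax 214.9
scene a=0.04 n=287 ztop-grip=34.3 b=[-34 65]
scene a=0.06 n=626 ztop-grip=33.1 b=[-50 65]
scene a=0.08 n=320 ztop-grip=34.6 b=[-57 64]
scene a=0.10 n=265 ztop-grip=33.5 b=[-65 65]
scene a=0.12 n=264 ztop-grip=32.8 b=[-65 65]
scene a=0.14 n=388 ztop-grip=27.2 b=[-65 65]
scene a=0.16 n=588 ztop-grip=24.7 b=[-65 65]
scene a=0.18 n=673 ztop-grip=24.2 b=[-64 65]
scene a=0.20 n=586 ztop-grip=-39.9 b=[-65 65]
scene a=0.22 n=83 ztop-grip=-85.6 b=[-64 64]
scene amax 215.0
```

```bash
python3 -m handwheel '[{"offset":[0,0,-6],"rot":[0,0,0],"claw":0.4},{"offset":[0,0,-12],"rot":[0,0,0],"claw":0.4},{"offset":[0,0,-13],"rot":[0,0,0],"claw":0.4},{"offset":[0,0,-13],"rot":[0,0,0],"claw":0.4},{"offset":[0,0,-13],"rot":[0,0,0],"claw":0.4},{"offset":[-3,0,-13],"rot":[0,0,0],"claw":0.4},{"offset":[-8,0,-10],"rot":[0,0,0],"claw":0.4},{"offset":[-12,0,-10],"rot":[0,0,0],"claw":0},{"offset":[-12,0,-8],"rot":[0,0,0],"claw":-0.5}]'; python3 - <<'E'
from h import *
p,Rr,s=cur(); print(p,s['qpos'].round(3))
p1,R1=plan([.43,.0,.32],tool(0,90),n=12)
f=imaging.grab_frame("top"); cv2.imwrite("pics/r_top.png",f["color"][100:300,150:480,::-1])
f=imaging.grab_frame("scene"); cv2.imwrite("pics/r_scene.png",f["color"][:,:,::-1])
from kin import *
q=s['qpos']
for pp,RR in ((p1,R1),([.43,-.24,.3],tool(12.5,90)),([.43,-.24,.184],tool(12.5,90)),([.598,-.205,.13],tool(8,90)),([.598,-.205,.13],tool(-65,90))):
    q,e,w=ik(np.array(pp),RR,q); print(q.round(2),round(e,1),round(w,1))
E
```

```text
clock: 20.2
position: [0.489, 0.1801, 0.2001]
tool_rot: [-3.139, 0.698, 2.864]
force: [0.1, -0.4, -0.2]
grip_width: 0.0318
[0.48902744 0.18013464 0.20008983] [-1.299  0.444  0.606  2.342  1.406  0.356 -0.822]
dist mm [ -59.  -180.1  119.9] rot [ -5.7  39.7 -15.3] rows 12
[-6.0, -16.0, -8.0] [-0.5, 3.3, -1.3]
[-5.0, -16.0, -8.0] [-0.4, 3.3, -1.2]
[-4.0, -16.0, -9.0] [-0.5, 3.3, -1.3]
[-4.0, -15.0, -10.0] [-0.5, 3.3, -1.3]
[-2.0, -16.0, -9.0] [-0.5, 3.4, -1.3]
[-2.0, -16.0, -10.0] [-0.4, 3.3, -1.2]
[-0.0, -16.0, -10.0] [-0.5, 3.3, -1.3]
[-0.0, -16.0, -10.0] [-0.5, 3.3, -1.3]
[1.0, -15.0, -10.0] [-0.4, 3.3, -1.3]
[2.0, -16.0, -10.0] [-0.5, 3.3, -1.2]
[3.0, -15.0, -11.0] [-0.5, 3.3, -1.3]
[4.0, -15.0, -10.0] [-0.5, 3.3, -1.3]
[-0.61  0.13  0.52  2.01 -0.08  1.02  1.52] 0.0 0.0
[-0.05  0.28  0.55  1.9  -0.18  1.01  2.36] 0.0 0.0
[ 0.04  0.45  0.46  2.03 -0.29  0.73  2.47] 0.0 0.0
[-0.04  0.72  0.42  1.69 -0.38  0.81  2.27] 0.0 0.0
[-0.22  0.82  0.75  1.7  -0.68  0.9   1.25] 0.0 0.0
```

View pics/r_scene.png

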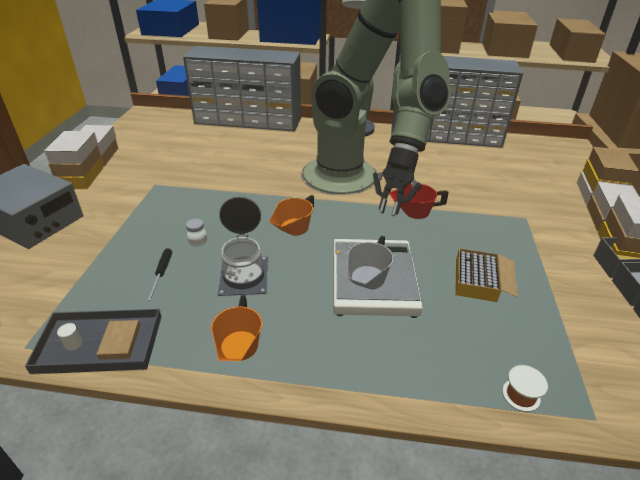

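```bash
python3 -m handwheel '[{"offset":[-6,-16,-8],"rot":[-0.5,3.3,-1.3],"claw":-1},{"offset":[-5,-16,-8],"rot":[-0.4,3.3,-1.2],"claw":-1},{"offset":[-4,-16,-9],"rot":[-0.5,3.3,-1.3],"claw":-1},{"offset":[-4,-15,-10],"rot":[-0.5,3.3,-1.3],"claw":-1},{"offset":[-2,-16,-9],"rot":[-0.5,3.4,-1.3],"claw":-1},{"offset":[-2,-16,-10],"rot":[-0.4,3.3,-1.2],"claw":-1},{"offset":[0,-16,-10],"rot":[-0.5,3.3,-1.3],"claw":-1},{"offset":[0,-16,-10],"rot":[-0.5,3.3,-1.3],"claw":-1},{"offset":[1,-15,-10],"rot":[-0.4,3.3,-1.3],"claw":-1},{"offset":[2,-16,-10],"rot":[-0.5,3.3,-1.2],"claw":-1},{"offset":[3,-15,-11],"rot":[-0.5,3.3,-1.3],"claw":-1},{"offset":[4,-15,-10],"rot":[-0.5,3.3,-1.3],"claw":-1}]'; python3 - <<'E'
from h import *
p,Rr,s=cur(); print(p,s['qpos'].round(3))
p1,R1=plan([.425,-.243,.30],tool(0,90),n=9)
E
```

```text
clock: 21.5
position: [0.4271, 0.0175, 0.3061]
tool_rot: [-3.125, 0.066, 3.108]
force: [-0.0, 0.1, -0.7]
grip_width: -0.0
[0.42710722 0.01751057 0.30613832] [-4.830e-01  9.700e-02  3.050e-01  2.070e+00  1.000e-03  9.190e-01
  1.356e+00]
dist mm [  -2.1 -260.5   -6.1] rot [-1.   3.8 -2. ] rows 9
[-1.0, -29.0, 1.0] [-0.1, 0.4, -0.2]
[-0.0, -29.0, 1.0] [-0.1, 0.4, -0.2]
[-1.0, -29.0, 1.0] [-0.1, 0.5, -0.3]
[-0.0, -29.0, 2.0] [-0.2, 0.4, -0.2]
[-0.0, -29.0, 0.0] [-0.1, 0.4, -0.2]
[-1.0, -29.0, 1.0] [-0.1, 0.4, -0.2]
[0.0, -29.0, 1.0] [-0.1, 0.4, -0.2]
[0.0, -28.0, 1.0] [-0.1, 0.4, -0.2]
[0.0, -29.0, 1.0] [-0.1, 0.5, -0.3]
```

```bash
python3 -m handwheel '[{"offset":[-1,-29,1],"rot":[-0.1,0.4,-0.2],"claw":-1},{"offset":[0,-29,1],"rot":[-0.1,0.4,-0.2],"claw":-1},{"offset":[-1,-29,1],"rot":[-0.1,0.5,-0.3],"claw":-1},{"offset":[0,-29,2],"rot":[-0.2,0.4,-0.2],"claw":-1},{"offset":[0,-29,0],"rot":[-0.1,0.4,-0.2],"claw":-1},{"offset":[-1,-29,1],"rot":[-0.1,0.4,-0.2],"claw":-1},{"offset":[0,-29,1],"rot":[-0.1,0.4,-0.2],"claw":-1},{"offset":[0,-28,1],"rot":[-0.1,0.4,-0.2],"claw":-1},{"offset":[0,-29,1],"rot":[-0.1,0.5,-0.3],"claw":-1},{"offset":[0,0,0],"rot":[0,0,0],"claw":-1}]'; python3 - <<'E'
from h import *
p,Rr,s=cur(); print(p,s['qpos'].round(3))
p1,R1=plan([.425,-.243,.184],tool(0,90),n=5)
f=imaging.grab_frame("wrist"); cv2.imwrite("pics/c_wrist.png",f["color"][:,:,::-1])
P=cloud(f,np.ones((480,640),bool)); d=np.array([.976,.216,0]); n=np.array([-.216,.976,0]); pin=np.array([.5375,-.2185,.096])
L=P-pin; a=L@d;b=L@n
k=(P[:,2]>.12)&(P[:,2]<.23)&(a>-.09)&(a<.02)&(abs(b)<.07)
for z in np.arange(.12,.22,.015):
    m=k&(abs(P[:,2]-z)<.007)
    if m.sum()>5: print("z%.3f n%d a %.3f..%.3f b %.3f..%.3f"%(z,m.sum(),a[m].min(),np.median(a[m]),b[m].min(),b[m].max()))
E
```

```text
clock: 22.5
position: [0.4251, -0.2449, 0.2987]
tool_rot: [-3.139, -0.001, 3.138]
force: [-0.4, 1.1, 0.1]
grip_width: -0.0002
[ 0.42507447 -0.24494274  0.29870379] [-0.006  0.276  0.505  1.904 -0.155  0.999  2.134]
dist mm [-1.000e-01  1.900e+00 -1.147e+02] rot [-0.1 -0.  -0.2] rows 5
[-0.0, 0.0, 23.0] [-0.0, -0.0, -0.0]
[-0.0, 1.0, 23.0] [-0.1, -0.0, -0.1]
[-0.0, 0.0, 23.0] [0.0, -0.0, -0.0]
[-0.0, 1.0, 23.0] [-0.0, -0.0, -0.1]
[-0.0, 0.0, 23.0] [-0.0, -0.0, -0.0]
z0.120 n105 a -0.040..-0.015 b -0.005..0.043
z0.135 n320 a -0.042..-0.017 b -0.005..0.052
z0.150 n387 a -0.044..-0.019 b -0.005..0.056
z0.165 n409 a -0.044..-0.021 b 0.006..0.057
z0.180 n458 a -0.025..-0.022 b 0.007..0.054
z0.195 n373 a -0.027..-0.025 b 0.011..0.048
z0.210 n31 a -0.027..-0.025 b 0.016..0.025
```

View pics/c_wrist.png

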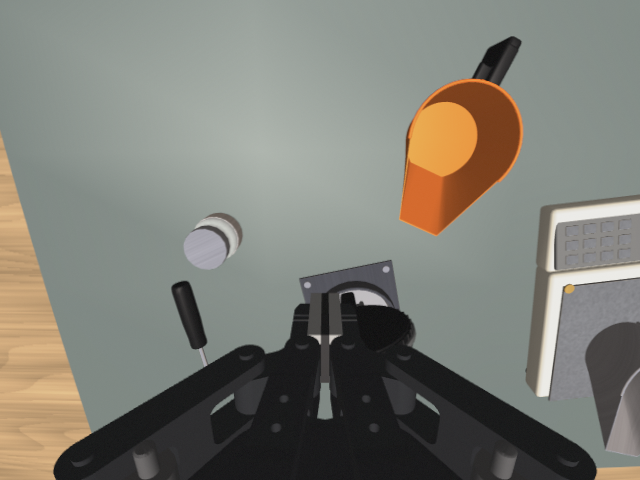

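```bash
python3 -m handwheel '[{"offset":[0,0,22],"rot":[0,0,0],"claw":-1},{"offset":[0,1,23],"rot":[0,0,0],"claw":-1},{"offset":[0,0,23],"rot":[0,0,0],"claw":-1},{"offset":[0,1,23],"rot":[0,0,0],"claw":-1},{"offset":[0,0,21],"rot":[0,0,0],"claw":-1},{"offset":[-13,3,0],"rot":[0,0,0],"claw":-1},{"offset":[-13,3,0],"rot":[0,0,0],"claw":-1},{"offset":[-12,2,0],"rot":[0,0,0],"claw":-1},{"offset":[-10,2,0],"rot":[0,0,0],"claw":-1}]'; python3 -c "
from h import *
p,Rr,s=cur(); print(p,s['force'],(p-[.5375,-.2185,.096])@[.976,.216,0])"
```

```text
clock: 23.45
position: [0.4763, -0.2291, 0.1884]
tool_rot: [-3.141, 0.003, -3.139]
force: [0.5, 0.2, 0.6]
grip_width: -0.0
[ 0.47630345 -0.22911023  0.18835765] [0.53561199 0.21710783 0.57411361] -0.062019647358724256
```

```bash
python3 -m handwheel '[{"offset":[-10,2,0],"rot":[0,0,0],"claw":-1},{"offset":[-10,2,0],"rot":[0,0,0],"claw":-1},{"offset":[-10,2,0],"rot":[0,0,0],"claw":-1},{"offset":[-10,2,0],"rot":[0,0,0],"claw":-1},{"offset":[-10,3,0],"rot":[0,0,0],"claw":-1}]'; python3 - <<'E'
from shot import *
p,Rr,s=cur(); print(p,s['force'],(p-[.5375,-.2185,.096])@[.976,.216,0])
shot("k1")
E
```

```text
clock: 23.95
position: [0.5253, -0.2185, 0.1877]
tool_rot: [-3.142, 0.002, -3.141]
force: [-1.1, -1.0, -0.4]
grip_width: -0.0001
[ 0.53 -0.22  0.19] [-1.05 -0.95 -0.39] -0.011942386852858448
```

View pics/k1.png

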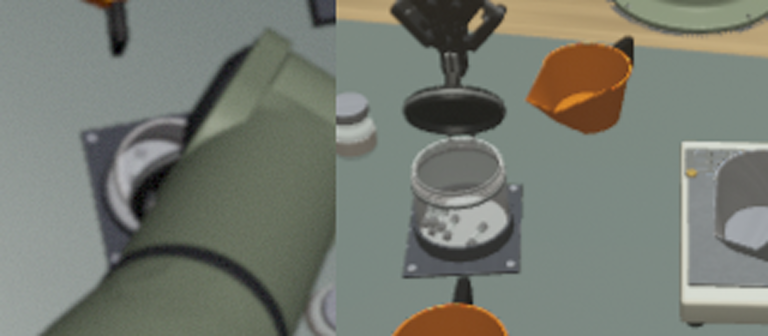

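The cap is already falling forward (crop 455,110). I push a little more, then wait.

```bash
python3 -m handwheel '[{"offset":[-10,2,0],"rot":[0,0,0],"claw":-1},{"offset":[-8,2,0],"rot":[0,0,0],"claw":-1},{"offset":[0,0,0],"rot":[0,0,0],"claw":-1},{"offset":[0,0,-20],"rot":[0,0,0],"claw":-1},{"offset":[0,0,-25],"rot":[0,0,0],"claw":-1},{"offset":[0,0,-25],"rot":[0,0,0],"claw":-1},{"offset":[15,0,-25],"rot":[0,0,0],"claw":-0.5},{"offset":[25,0,-15],"rot":[0,0,0],"claw":0},{"offset":[25,0,-5],"rot":[0,0,0],"claw":0.2},{"offset":[25,0,0],"rot":[0,0,0],"claw":0.2},{"offset":[20,0,0],"rot":[0,0,0],"claw":0.2}]'; python3 - <<'E'
from shot import *
p,Rr,s=cur(); print(p,s['force'])
shot("k2")
f=imaging.grab_frame("wrist"); cv2.imwrite("pics/k2_wrist.png",f["color"][:,:,::-1])
for k in ("cap_bar",): print(imaging.mark_of(k,"wrist")[:3],imaging.mark_of(k,"scene")[:3])
P=cloud(f,np.ones((480,640),bool)); c=np.array([.598,-.205])
m=(P[:,2]>.1)&(P[:,2]<.15)&(np.hypot(*(P[:,:2]-c).T)<.065)
if m.sum()>10: print(np.histogram(P[m,2],10))
E
```

```text
clock: 25.15
position: [0.4307, -0.2148, 0.3027]
tool_rot: [3.141, 0.003, -3.141]
force: [0.3, 0.3, -0.1]
grip_width: 0.0509
[ 0.43 -0.21  0.3 ] [ 0.26  0.3  -0.13]
[{'uv': [333.2, 368.8], 'conf': 0.75}] [{'uv': [239.1, 232.4], 'conf': 0.98}]
(array([ 245,  202,  537,  955,  999, 1139, 1142, 1018,  951,  481]), array([0.1 , 0.11, 0.11, 0.12, 0.12, 0.12, 0.13, 0.13, 0.14, 0.14, 0.15]))
```

View pics/k2.png

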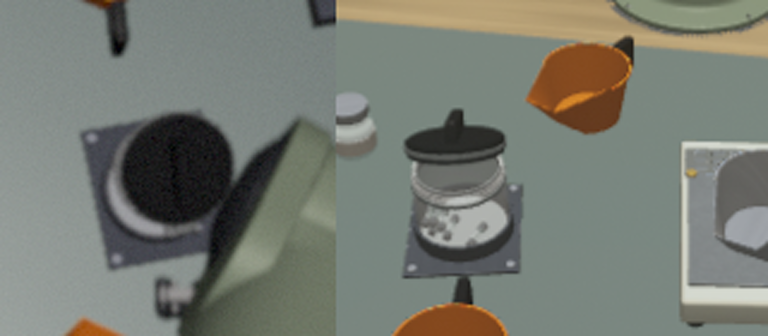

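View pics/k2_wrist.png

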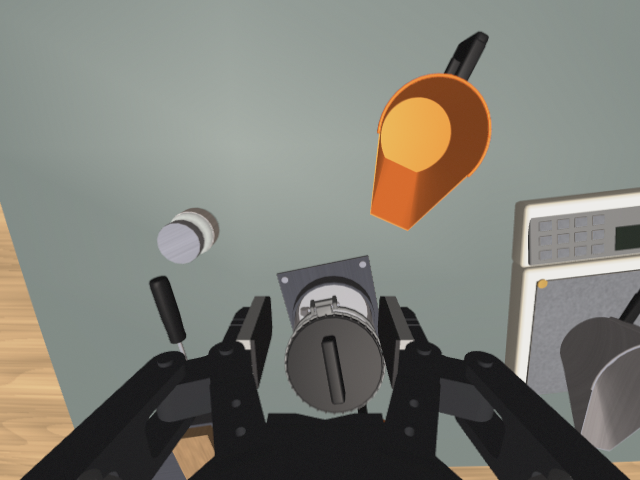

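```bash
python3 -m handwheel '[{"offset":[0,0,0],"rot":[0,0,0],"claw":0.2},{"offset":[0,0,0],"rot":[0,0,0],"claw":0.2},{"offset":[0,0,0],"rot":[0,0,0],"claw":0.2},{"offset":[0,0,0],"rot":[0,0,0],"claw":0.2},{"offset":[0,0,0],"rot":[0,0,0],"claw":0.2},{"offset":[0,0,0],"rot":[0,0,0],"claw":0.2},{"offset":[0,0,0],"rot":[0,0,0],"claw":0.2},{"offset":[0,0,0],"rot":[0,0,0],"claw":0.2}]'; cat > cap.py <<'E'
from h import *
def bar(n="wrist",save=None,c=np.array([.598,-.205])):
    f=imaging.grab_frame(n)
    if save: cv2.imwrite(save,f["color"][:,:,::-1])
    P=cloud(f,np.ones((480,640),bool)); r=np.hypot(*(P[:,:2]-c).T)
    m=(r<.06)&(P[:,2]>.09)&(P[:,2]<.15)
    print("capz",np.percentile(P[m,2],[5,25,50,75,95,99]).round(4),m.sum())
    B=P[m&(P[:,2]>.1225)&(P[:,2]<.14)&(r<.05)]
    if len(B)>20:
        rc=cv2.minAreaRect(B[:,:2].astype(np.float32)); cc=B[:,:2].mean(0); w,V=np.linalg.eigh(np.cov((B[:,:2]-cc).T)); v=V[:,1]*np.sign(V[0,1])
        print(n,"bar n",len(B),"mean",cc.round(4),"rect",rc,"dir deg",np.degrees(np.arctan2(v[1],v[0])).round(1),"sd",(w**.5).round(4),"z",B[:,2].max().round(4))
    C=P[m&(P[:,2]<.116)&(P[:,2]>.104)]
    (x,y),rad=cv2.minEnclosingCircle(C[:,:2].astype(np.float32)); print("disc",round(x,4),round(y,4),round(rad,4))
E
python3 - <<'E'
from cap import *
bar(save="pics/k3_wrist.png"); bar("scene",save="pics/k3_scene.png")
E
```

```text
clock: 26.2
position: [0.4322, -0.2147, 0.3025]
tool_rot: [3.142, 0.002, -3.14]
force: [-0.0, -0.3, -0.1]
grip_width: 0.0516
capz [0.1016 0.1079 0.1087 0.1093 0.1324 0.1333] 6284
wrist bar n 705 mean [ 0.594  -0.2052] rect ((0.5976068377494812, -0.20500726997852325), (0.06485825777053833, 0.014146029017865658), 10.828871726989746) dir deg 11.0 sd [0.0041 0.0196] z 0.1343
disc 0.5987 -0.2048 0.055
capz [0.0991 0.1062 0.1083 0.1099 0.1314 0.1347] 1011
scene bar n 100 mean [ 0.6024 -0.2026] rect ((0.599140465259552, -0.20446369051933289), (0.06630271673202515, 0.014414390549063683), 11.03501033782959) dir deg 10.9 sd [0.0042 0.0201] z 0.1358
disc 0.5987 -0.2034 0.0577
```

View pics/k3_wrist.png

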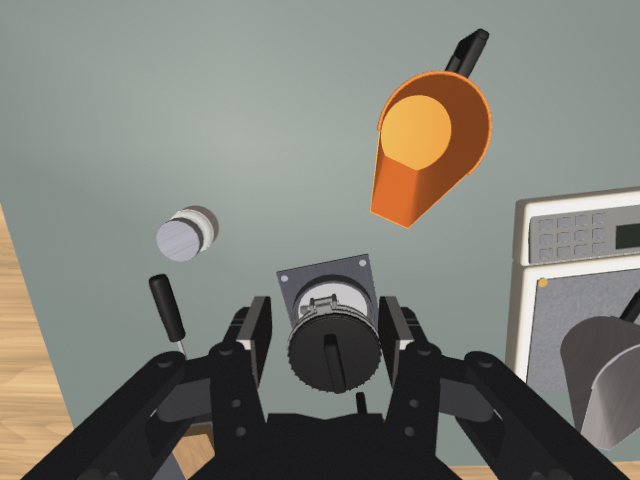

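The cap is down (top 0.108, bar top 0.133, centre (0.598,-0.205), bar direction 11°). I now grip the bar.

```bash
python3 - <<'E'
from h import *
p,Rr,s=cur(); print(s['qpos'].round(3))
p1,R1=plan([.598,-.205,.24],tool(11,90),n=7)
plan([.598,-.205,.131],tool(11,90),n=6,p0=p1,R0=R1)
E
```

```text
[-0.08   0.256  0.513  1.919 -0.149  1.002  2.072]
dist mm [165.8   9.7 -62.5] rot [ -0.    0.1 -10.9] rows 7
[-24.0, 1.0, 9.0] [-0.0, 0.0, -1.6]
[-23.0, 1.0, 9.0] [-0.0, 0.0, -1.5]
[-24.0, 0.0, 9.0] [-0.0, 0.1, -1.6]
[-24.0, -0.0, 9.0] [-0.0, -0.0, -1.6]
[-23.0, -2.0, 9.0] [-0.0, -0.0, -1.5]
[-24.0, -2.0, 9.0] [-0.0, 0.0, -1.6]
[-24.0, -2.0, 9.0] [-0.0, 0.0, -1.5]
dist mm [-3.000e-01 -1.000e-01 -1.087e+02] rot [-0.  0. -0.] rows 6
[0.0, -0.0, 18.0] [-0.0, 0.0, -0.0]
[0.0, -0.0, 18.0] [-0.0, 0.0, -0.0]
[0.0, -0.0, 18.0] [-0.0, 0.0, -0.0]
[0.0, -0.0, 18.0] [-0.0, 0.0, -0.0]
[0.0, -0.0, 19.0] [-0.0, 0.0, -0.0]
[0.0, -0.0, 18.0] [-0.0, 0.0, -0.0]
```

```bash
python3 -m handwheel '[{"offset":[-24,1,9],"rot":[0,0,-1.6],"claw":0.2},{"offset":[-23,1,9],"rot":[0,0,-1.5],"claw":0.2},{"offset":[-24,0,9],"rot":[0,0.1,-1.6],"claw":0.2},{"offset":[-24,0,9],"rot":[0,0,-1.6],"claw":0.2},{"offset":[-23,-2,9],"rot":[0,0,-1.5],"claw":0.2},{"offset":[-24,-2,9],"rot":[0,0,-1.6],"claw":0.2},{"offset":[-24,-2,9],"rot":[0,0,-1.5],"claw":0.2},{"offset":[0,0,18],"rot":[0,0,0],"claw":0.2},{"offset":[0,0,18],"rot":[0,0,0],"claw":0.2},{"offset":[0,0,18],"rot":[0,0,0],"claw":0.2},{"offset":[0,0,18],"rot":[0,0,0],"claw":0.2},{"offset":[0,0,10],"rot":[0,0,0],"claw":0.2}]'; python3 - <<'E'
from h import *
p,Rr,s=cur(); print(s['qpos'].round(3),s['force'])
plan([.598,-.205,.131],tool(11,90),n=2)
E
```

```text
clock: 27.5
position: [0.5979, -0.2046, 0.1562]
tool_rot: [3.141, -0.001, -2.95]
force: [-0.4, 0.6, -0.5]
grip_width: 0.0513
[ 0.     0.672  0.361  1.675 -0.297  0.85   2.25 ] [-0.44918658  0.61528264 -0.48782728]
dist mm [  0.1  -0.4 -25.2] rot [ 0.  -0.1 -0. ] rows 2
[-0.0, -0.0, 13.0] [0.0, -0.0, -0.0]
[-0.0, -0.0, 12.0] [0.0, -0.1, -0.0]
```

```bash
python3 -m handwheel '[{"offset":[0,0,13],"rot":[0,0,0],"claw":0.2},{"offset":[0,0,11],"rot":[0,0,0],"claw":0.2},{"offset":[0,0,0],"rot":[0,0,0],"claw":-0.2},{"offset":[0,0,0],"rot":[0,0,0],"claw":-1},{"offset":[0,0,0],"rot":[0,0,0],"claw":-1},{"offset":[0,0,0],"rot":[0,0,0],"claw":-1},{"offset":[0,0,0],"rot":[0,0,0],"claw":-1}]' 70; python3 - <<'E'
from h import *
p,Rr,s=cur(); print(s['qpos'].round(3),s['force'],s['moment'],s['grip_width'])
E
```

```text
clock: 28.2
position: [0.5985, -0.204, 0.1345]
tool_rot: [3.141, 0.001, -2.95]
force: [-2.5, 5.9, 4.4]
grip_width: 0.0119
[ 0.008  0.699  0.348  1.688 -0.31   0.808  2.26 ] [-2.54795197  5.90732868  4.40113155] [1.07869339 0.58914078 0.00312603] 0.01194833180164356
```

```bash
python3 -m handwheel '[{"offset":[0,0.5,0],"rot":[0,0,4],"claw":-1},{"offset":[0,0,0],"rot":[0,0,5],"claw":-1},{"offset":[0,0,0],"rot":[0,0,6],"claw":-1},{"offset":[0,0,0],"rot":[0,0,6],"claw":-1},{"offset":[0,0,0],"rot":[0,0,6],"claw":-1},{"offset":[0,0,0],"rot":[0,0,6],"claw":-1},{"offset":[0,0,0],"rot":[0,0,6],"claw":-1},{"offset":[0,0,0],"rot":[0,0,6],"claw":-1},{"offset":[0,0,0],"rot":[0,0,6],"claw":-1},{"offset":[0,0,0],"rot":[0,0,6],"claw":-1},{"offset":[0,0,0],"rot":[0,0,5],"claw":-1},{"offset":[0,0,0],"rot":[0,0,4],"claw":-1}]'; python3 - <<'E'
from h import *
p,Rr,s=cur(); print(s['qpos'].round(3),s['force'],s['moment'],s['grip_width'],np.degrees(np.arctan2(-Rr[1,0],-Rr[0,0])))
E
```

```text
clock: 29.4
position: [0.5978, -0.2048, 0.1345]
tool_rot: [-3.141, 0.0, 2.177]
force: [-6.4, -1.8, 4.4]
grip_width: 0.0122
[-0.175  0.777  0.655  1.699 -0.592  0.872  1.341] [-6.43031624 -1.84461752  4.38735009] [-0.34942401  1.53228741  0.03615337] 0.012194877053312781 -55.24767762546624
```

```bash
python3 -m handwheel '[{"offset":[0,0,0],"rot":[0,0,3],"claw":-1},{"offset":[0,0,0],"rot":[0,0,2],"claw":-1},{"offset":[0,0,0],"rot":[0,0,1.5],"claw":-1},{"offset":[0,0,0],"rot":[0,0,1],"claw":-1},{"offset":[0,0,0],"rot":[0,0,0],"claw":-1}]'; python3 - <<'E'
from h import *
p,Rr,s=cur(); print(s['force'],s['moment'],s['grip_width'],np.degrees(np.arctan2(-Rr[1,0],-Rr[0,0])))
E
```

```text
clock: 29.9
position: [0.5976, -0.2049, 0.1345]
tool_rot: [-3.141, 0.0, 2.049]
force: [-7.0, -1.3, 5.1]
grip_width: 0.0124
[-7.01959813 -1.28354816  5.14628785] [-0.4701279   1.6417725   0.23097317] 0.012396532273175801 -62.58587334095883
```

```bash
python3 -m handwheel '[{"offset":[0,0,0],"rot":[0,0,0],"claw":-0.5},{"offset":[0,0,0],"rot":[0,0,0],"claw":0},{"offset":[0,0,0],"rot":[0,0,0],"claw":0.2},{"offset":[0,0,0],"rot":[0,0,0],"claw":0.2},{"offset":[0,0,-15],"rot":[0,0,0],"claw":0.2},{"offset":[0,0,-30],"rot":[0,0,0],"claw":0.2},{"offset":[0,0,-40],"rot":[0,0,0],"claw":0.2},{"offset":[20,15,-30],"rot":[0,0,0],"claw":0.2},{"offset":[30,25,-20],"rot":[0,0,0],"claw":0.2},{"offset":[30,25,-10],"rot":[0,0,0],"claw":0.2},{"offset":[30,25,0],"rot":[0,0,0],"claw":0.2},{"offset":[0,0,0],"rot":[0,0,0],"claw":0.2}]'; python3 - <<'E'
from cap import *
from shot import *
p,Rr,s=cur(); print(p,s['force'],s['moment'])
bar("wrist",save="pics/z_wrist.png"); bar("scene",save="pics/z_scene.png")
f=imaging.grab_frame("top"); cv2.imwrite("pics/z_top.png",f["color"][:,:,::-1])
E
```

```text
clock: 31.1
position: [0.6286, -0.0592, 0.2795]
tool_rot: [3.14, -0.001, 2.057]
force: [-0.2, 0.2, -0.6]
grip_width: 0.0508
[ 0.63 -0.06  0.28] [-0.22  0.22 -0.65] [-0.01  0.05 -0.01]
capz [0.1  0.11 0.11 0.11 0.13 0.13] 4809
wrist bar n 342 mean [ 0.59 -0.18] rect ((0.5897796750068665, -0.1890430599451065), (0.013014262542128563, 0.03108152560889721), 23.491830825805664) dir deg -73.9 sd [0.   0.01] z 0.1348
disc 0.598 -0.2042 0.0548
capz [0.1  0.11 0.11 0.11 0.13 0.13] 1006
scene bar n 144 mean [ 0.6 -0.2] rect ((0.6004226803779602, -0.2039155662059784), (0.01683967001736164, 0.0653405711054802), 28.841772079467773) dir deg -62.3 sd [0.   0.02] z 0.1347
disc 0.5998 -0.2051 0.0566
```

View pics/z_scene.png

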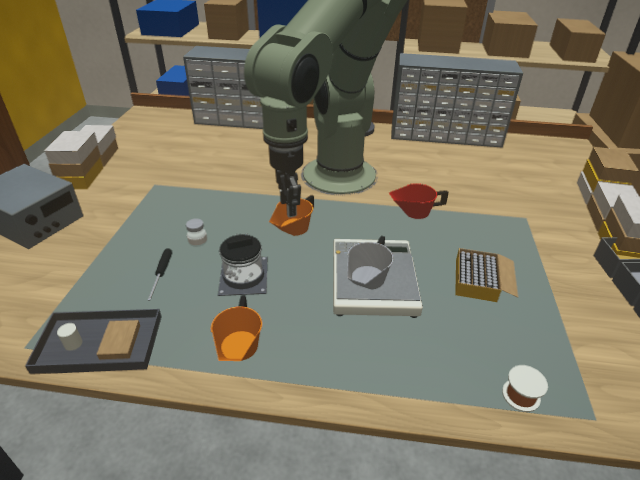

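View pics/z_top.png

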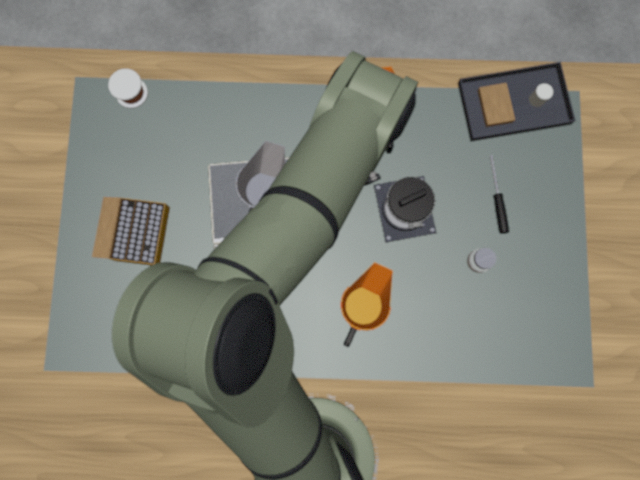

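```bash
python3 -c "
from workcell import bot
print(bot.job_done())"
```

```text
the job is handed in; nothing more can be done
None
```

I handed the job in at about 31 s, with every step done as far as my checks show; no verdict was reported.

**What I did:** I took the steel jug by its handle, lifted it level and turned it to face the jar. I tipped it to 84° over the mouth and stood it back where it started on the plate. Then I pushed the cap shut from behind, turned its bar about 73° clockwise and moved the arm clear.

**What the last checks showed:**
- **Jug:** it was empty after the pour. It stands level on the plate, about 25 mm from the middle.
- **Fuses:** they lie on the jar's floor and none shows outside it. They overlap in the pictures, so I could not count all six one by one. That all six are in rests on the empty jug and nothing being spilled.
- **Cap:** it is down, with its top at 108 mm.
- **Screw turn:** the bar's direction went from 11° to about −62°, so the twist is about 1.28 rad. The turning moment rose to 0.23 N m at the end, which fits the stop. The last wrist picture read −74°, but it saw only part of the bar, so I went by the scene camera and the tool angle, which agree.
- **Bystanders:** the carton, small jar and screwdriver look unmoved. The hand touches nothing.

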